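# Lock a rock core in its over-centre clamp with an extension bar

### The job

Take the square-tube extension bar from the rubber mat, slide it over the clamp lever's rod until it meets the collar, and, keeping hold of the bar, swing the lever past its dead point and on until it bears firmly, but without forcing it, against its stop pin. Then pull the bar off, leaving the lever home, and lay the bar down gently in the middle of the mat; do not push on the clamp with the gripper and leave the other things where they are.

Things in the scene. Friction and masses are not known exactly. Their poses are not given: they have to be found in the camera images.
- fixture: Core clamp bolted to the table: dark steel base plate 120 x 250 x 12 mm with an upright grey rock core (54 mm across, 110 mm long) in a vee block at one end and the lever's pivot at the other. Origin on the vertical pivot axis, at table height; the core stands along its -y axis, z up. Fixed.
- lever (a joint): Clamp lever's angle, rad, about the vertical pivot, counter-clockwise from above. 0 = open: the lever points 0.97 rad from the fixture's x towards its y. Resistance rises to about 1.9 N m midway and is lost at the dead point, 0.60. Let go before, it springs back; just past, a stiff pivot (0.6 N m friction) may hold it short of the stop, which stands at 0.70 to 0.85, set anew each time.
- stub: The lever's outer end: a level round steel rod, 17 mm thick with a round tip, sticking out 40 mm from a collar 30 mm across. Origin on the rod's axis at the collar's outer face, 50 mm from the pivot axis and 75 mm above the table; x points outwards along the rod, z up. Turns with the lever.
- rod_tip (a point): Tip of that rod, on its axis, 40 mm out from the collar.
- stop: Stop pin of the clamp: upright steel pin 12 mm thick, 88 mm high, at x = 36, y = 17 mm in its axes; origin on the pivot axis at table height, x = heading of the lever bearing on it. Fixed in a run. About 1.3 N m on the lever against it (9 N square to the bar at its middle, the hand not twisting the bar back) seats it well; 2.5 N m (17 N) is too much.
- bar: Extension bar, loose, on the mat: straight steel square tube, 28 mm wide and high outside, 22 mm inside, 200 mm long, 0.24 to 0.39 kg, one end open, the other closed by a black plastic cap 30 mm long. Origin at the middle of its underside, balance point within a few mm of the middle; x points to the open end, z up.
- bar_mouth (a point): Centre of the bar's open end: 100 mm from its middle, 14 mm above its underside.
- mat: Black rubber mat, fixed, 260 x 130 x 4 mm, flat on the table left of the clamp. Origin at the middle of its underside, x along its length.
- core_a: Bystander: loose grey rock core standing upright, 54 mm across, 100 mm high. Origin under its centre.
- core_b: Bystander: loose grey rock core standing upright, 54 mm across, 75 mm high. Origin under its centre.
- bottle: Bystander: standing bottle, 62 mm across, 170 mm high. Origin under its centre.
- hammer: Bystander: hammer lying on the table.
- wrench: Bystander: wrench lying flat on the table.
- cup: Bystander: steel cup, 76 mm across, 85 mm high. Origin under its centre.
- handknob: Bystander: black plastic hand knob, 48 mm across, 30 mm high, on the table between clamp and mat. Origin under its centre.
Mind the look-alikes: they are no part of the job. There is more than one size of the bar; the job needs the smaller.

How it is judged:
By the outcome, as a careful person would: the job done as asked, in the order asked, and still so for the second after the job is handed in, with the robot touching nothing.
It also fails if it takes over 72 s, if anything falls off the work surface, if the arm or the gripper's body presses on something with over 40 N, if the wrist force passes 120 N, or if a joint passes its speed limit or range.

### The arm

A 7-joint arm with a two-finger parallel gripper is mounted at the origin on the work surface. World frame = base frame: x ahead of the robot, y to its left, z up, the work surface at z = 0. Lengths are in m, angles in rad, forces in N, time in s.
With the tool pointing down it reaches from about 0.4 to 0.85 m from the base axis. Payload 10.4 kg.
Tool frame: the origin (TCP) lies at the centre of the arm's flange, where the gripper is bolted on; the fingertips stand 182 mm ahead of it and the grasp point (between the pads) lies 164 mm ahead of it (r.hold_point_z is the distance from the TCP to the grasp point, in m); z points along the fingers, y is the direction in which the jaws open and shut (so a half turn about z gives the same grasp; the last joint's range is limited). The gripper opens to 87 mm and grips with 3 to 60 N. Pads are 19 mm wide; open, the fingers measure 117 mm over their backs; the gripper's body (75 mm by 190 mm) begins 51 mm behind the grasp point.
Start: joints at [-1.208, 0.332, -0.065, 1.46, 0.022, 1.35, -0.088], TCP at [0.235, 0.579, 0.405] pointing down, gripper open.
Joint ranges: [-2.6, 2.6], [-0.5, 2.12], [-1.47, 1.34], [0.16, 2.42], [-1.27, 4.41], [0.06, 2.06], [-2.6, 2.6]. Speed limits (rad/s): [2.22, 2.22, 2.79, 2.79, 3.14, 3.14, 3.14].

### API

Orientations are given as a unit quaternion [x, y, z, w].
In Python, from bench import r, cams, job gives the robot as it stands.
- The arm moves only by the tool carry_out, never from a script. Its argument "rows" is a list of rows, each an object with "jaw": the finger opening in m, from 0 to 0.087; "delta_pos": the shift along the tool's x, y, z in m, a list of three; "yaw": the turn about the tool's z in degrees. A call has 1 to 10 rows; each row shifts and turns the commanded pose from where the row before left it, along the tool's axes as they then stand; what a row does not reach is not made up. A row lasts 1/10 s, in which the tool goes at most 50 mm and 8.59 degrees, less where a joint would pass 70% of its speed; a pose out of reach is approached as far as the arm can. A call is refused whole if a number of a shift passes 0.05 or a number of a turn 8.59, either way. A call with a gripper value outside its range is refused whole. The fingers move at their own pace and stop on an object; "grip_force" is the grip in N (left out, the last holds). Time passes only in rows, so rows that do not move let the fingers close. It gives the time, the measured TCP pose, the force and the opening at its end, in the units of the state.
- r.read_state(): the state, without advancing time (a new reading comes with each control period).
- cams.camera(name): name is "scene" or "top"; returns a dict with "img" (400x640x3 uint8, blue, green, red), "mtx" (3x3 intrinsics, pixels), "k1" (the pictures are not rectified: a ray, as slopes to the right and down, at radius r is drawn at 1 + k1 r^2 times it, then the intrinsics apply), "R" (3x3) and "t" (3): a world point X has camera coordinates R X + t. Camera axes: x right, y down, z forward; pixel columns grow to the right and rows downward; lengths in m; the calibration is good to about 2 mm. A picture is of the moment at which its call begins. There is no depth.
- job.close_job(): hands the job in, once; it reports no verdict.
Trained networks look in the newest picture that a camera, given by its name, has taken for a name from the list of things; names that differ only in an ending like _2 or _b are one class to them, and where a whole thing is asked for, a point or a joint stands for the part that bears it (a point fixed in the world has none). Each returns a list of dicts, best first, with "confidence" (0 to 1); they miss things now and then, are a little off and sometimes report something else, mostly with a low value. They report only what shows in the picture. A call takes as long as a camera call. They do not tell look-alikes from the thing itself.
- cams.boxes_of(camera, query): "rect" ([centre column, centre row, width, height] as shares, 0 to 1, of the picture: columns of its width, rows of its height, round what is visible of it).
- cams.outline_of(camera, query): "pixels" (400x640 bool, what is visible of it) and "rect" ([centre column, centre row, width, height] as shares, 0 to 1, of the picture: columns of its width, rows of its height, round what is visible of it).
The state is a dict: "time": time; "joint_positions": joint angles; "joint_vel": joint speeds; "joint_torque": joint torques, N m; "ee_pos": TCP position; "eef_rot": TCP orientation; "ft_force": force on the tool from outside, world axes, zero at the start; "torque": the same for the moment, N m; "width": finger opening in m.
Only numpy, scipy, OpenCV 4.12 (cv2) and the standard library are available. Lean on these libraries where they do the work, as an engineer would, in place of code of your own. Each camera call takes 0.05 s, during which the arm holds its last target.

## Working session

There is one attempt and no reset: what is moved stays moved. The work goes in short steps, Python scripts to look and compute and a tool call to move; the robot and the scene stay as the last step left them, time stands still between calls to the robot, and variables do not carry over. Pictures are saved under pics/ and viewed, and the job is handed in when it is done.

Besides the shell and the picture viewer there is one more tool, called after ">>>" as name(argument=value, ...) on one line, values as JSON. carry_out: Moves the arm, as the interface text tells. Its arguments: {"type":"object","properties":{"rows":{"type":"array"},"grip_force":{"type":"number"}},"required":["rows"]}

```bash
ls; mkdir -p pics; python3 - <<'E'
from bench import r,cams,job
import cv2,numpy as np
print(r.read_state(), r.hold_point_z)
for n in("scene","top"):
    c=cams.camera(n); cv2.imwrite(f"pics/{n}0.png",c["img"]); print(n,c["mtx"].tolist(),c["k1"],c["R"].tolist(),c["t"])
    for q in("fixture","stub","bar","mat","stop","handknob","core_a","bottle","cup","hammer","wrench"):
        for d in cams.boxes_of(n,q): 
            x=np.array(d["rect"])*[640,400,640,400]; print(q,x.round(1),round(d["confidence"],2))
E
```

```text
pics
{'time': 0.0, 'joint_positions': array([-1.2075955 ,  0.33290022, -0.0646837 ,  1.46094849,  0.02161518,
        1.34991796, -0.0884585 ]), 'joint_vel': array([-0.00078915, -0.00114303,  0.00110903,  0.00057263, -0.00097414,
       -0.0006204 ,  0.00092088]), 'joint_torque': array([-2.37741142e-04, -6.23250389e+01,  2.43807840e-02, -3.89919841e+01,
       -6.14746870e-02,  3.94115585e-02,  1.32527384e-04]), 'ee_pos': array([0.23514475, 0.57893881, 0.40393259]), 'eef_rot': array([ 1.91681448e-01,  9.81456915e-01, -7.32581644e-04, -9.76726953e-05]), 'ft_force': array([-0.71652694,  0.59963045,  0.2244809 ]), 'torque': array([ 0.0294373 ,  0.00359494, -0.02642431]), 'width': 0.08702228985842568} 0.1635
scene [[389.4006861760812, 0.0, 312.6946135872384], [0.0, 389.4006861760812, 202.34654720386962], [0.0, 0.0, 1.0]] -0.026009256140034392 [[-0.6201109485953198, 0.7844356777366789, -0.011094094195116774], [0.5393956130140392, 0.416048449713247, -0.7320901994648014], [-0.5696619910907008, -0.45996125378666536, -0.6811173620761528]] [ 0.31375016 -0.22991292  1.71091321]
fixture [263.2 1
[... 772 characters left out ...]
0600485], [-0.993522328694314, 0.013647708869759972, -0.11281454883318229], [0.11279368481612428, -0.002291405426961919, -0.9936157879818389]] [0.03489576 0.53026224 1.3070887 ]
fixture [391.2 187.2  85.7  51.9] 0.94
fixture [368.8 179.4  44.   32.7] 0.37
stub [369.9 177.6  42.1  28.1] 0.55
bar [383.4 275.9  44.3  86.6] 0.61
bar [253.1 203.   63.7  19.3] 0.55
mat [253.6 199.6  87.5  48.7] 0.64
handknob [319.7 231.4  17.4  12.5] 0.76
handknob [371.3 178.8  48.2  33.7] 0.27
core_a [458.9 259.   25.1  20.7] 0.57
core_a [422.7 130.5  24.3  26. ] 0.56
bottle [228.5 136.5  26.9  29. ] 0.83
cup [189.8 176.8  31.1  24.7] 0.97
hammer [183.  239.8  54.9  81.5] 0.9
wrench [311.2 124.4  56.1  26. ] 0.93
```

```bash
python3 - <<'E'
import cv2
a=cv2.imread("pics/top0.png"); b=cv2.imread("pics/scene0.png")
cv2.imwrite("pics/topc.png",cv2.resize(a[100:330,150:490],None,fx=2.35,fy=2.35,interpolation=cv2.INTER_CUBIC))
cv2.imwrite("pics/scenec.png",cv2.resize(b[125:325,190:470],None,fx=2.8,fy=2.8,interpolation=cv2.INTER_CUBIC))
E
```

```text
(no output)
```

View pics/topc.png

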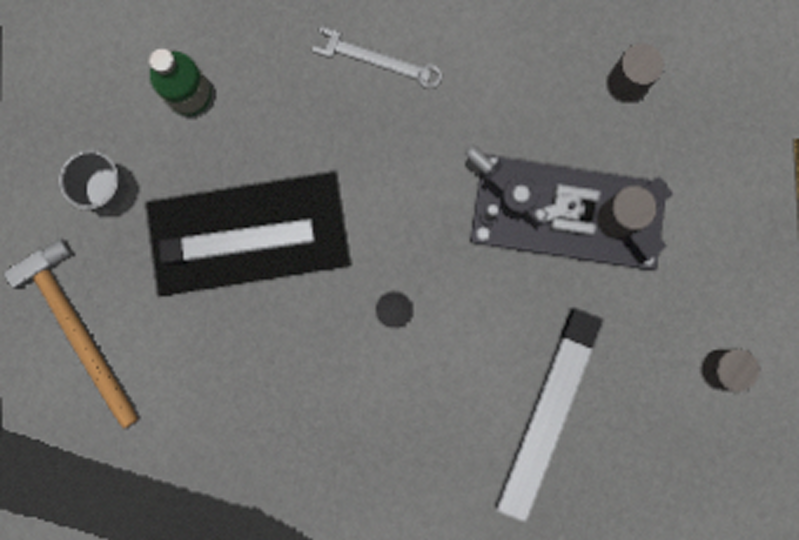

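View pics/scenec.png

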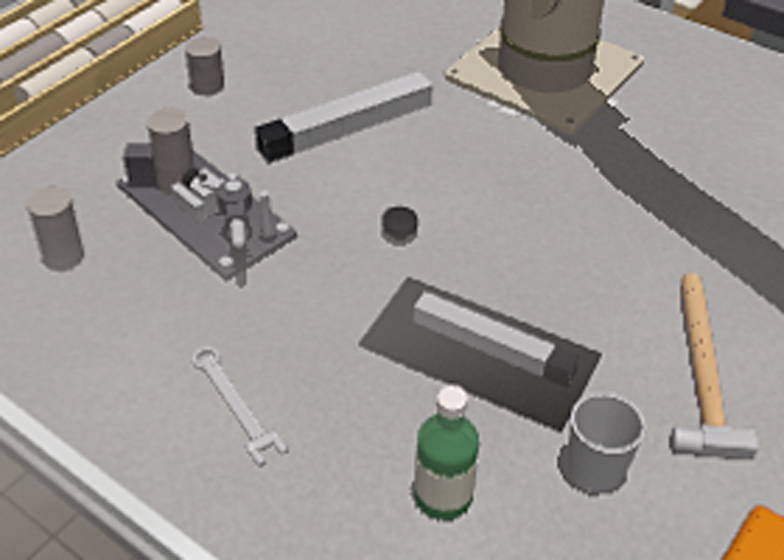

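```bash
cat > h.py <<'E'
import numpy as np,cv2
from bench import r,cams,job
from scipy.optimize import least_squares
def proj(c,X):
    X=np.atleast_2d(X); p=X@np.array(c["R"]).T+c["t"]; s=p[:,:2]/p[:,2:]
    s=s*(1+c["k1"]*(s**2).sum(1,keepdims=True)); return s*[c["mtx"][0][0],c["mtx"][1][1]]+[c["mtx"][0][2],c["mtx"][1][2]]
def unproj(c,uv,z):
    uv=np.atleast_2d(uv).astype(float); M=np.array(c["mtx"]); d=(uv-M[:2,2])/[M[0,0],M[1,1]]; s=d.copy()
    for _ in range(20): s=d/(1+c["k1"]*(s**2).sum(1,keepdims=True))
    R=np.array(c["R"]); o=-R.T@c["t"]; v=np.c_[s,np.ones(len(s))]@R
    return o+v*((z-o[2])/v[:,2])[:,None]
def cam(n):
    return cams.camera(n)
def crop(c,x0,y0,w,h,f,name):
    cv2.imwrite(name,cv2.resize(c["img"][y0:y0+h,x0:x0+w],None,fx=f,fy=f,interpolation=cv2.INTER_CUBIC))
E
python3 - <<'E'
from h import *
import pickle
d={n:cam(n) for n in("top","scene")}
pickle.dump(d,open("c0.pkl","wb"))
crop(d["top"],340,145,100,75,8,"pics/t1.png")
crop(d["scene"],225,155,80,75,8,"pics/s1.png")
crop(d["top"],205,165,100,70,8,"pics/t2.png")
for n,q in(("top","bar"),("top","mat"),("top","fixture"),("scene","bar"),("scene","mat"),("top","stub"),("scene","stub"),("scene","fixture"),("top","stop"),("scene","stop")):
    for i,o in enumerate(cams.outline_of(n,q)):
        m=o["pixels"].astype(np.uint8); 
        (cx,cy),(w,h),a=cv2.minAreaRect(cv2.findNonZero(m)); print(n,q,i,round(o["confidence"],2),(round(cx,1),round(cy,1)),round(w,1),round(h,1),round(a,1),m.sum())
E
```

```text
top bar 0 0.87 (250.5, 202.3) 11.2 66.2 81.6 662
top mat 0 0.58 (185.0, 243.8) 84.4 29.7 59.0 919
top mat 1 0.57 (254.6, 198.9) 42.7 85.4 81.3 2871
top mat 2 0.17 (250.3, 202.2) 10.5 65.9 81.5 647
top fixture 0 0.59 (389.6, 189.3) 88.4 39.7 9.3 3061
scene bar 0 0.58 (366.1, 245.8) 60.9 11.6 23.2 685
scene mat 0 0.94 (361.2, 249.9) 81.8 31.6 23.0 1579
scene mat 1 0.61 (444.0, 255.0) 64.0 28.0 90.0 714
scene mat 2 0.55 (274.5, 267.9) 45.3 11.3 58.8 277
top stub 0 0.87 (367.6, 180.3) 50.6 15.1 32.0 460
scene stub 0 0.62 (274.1, 198.2) 26.4 14.3 63.4 251
scene fixture 0 0.79 (260.0, 195.7) 67.0 35.2 47.8 1791
scene fixture 1 0.28 (262.6, 148.1) 20.3 12.1 84.8 226
top stop 0 0.59 (357.5, 191.5) 4.2 5.7 45.0 28
scene stop 0 0.43 (285.0, 202.5) 17.0 4.0 90.0 64
```

View pics/t1.png

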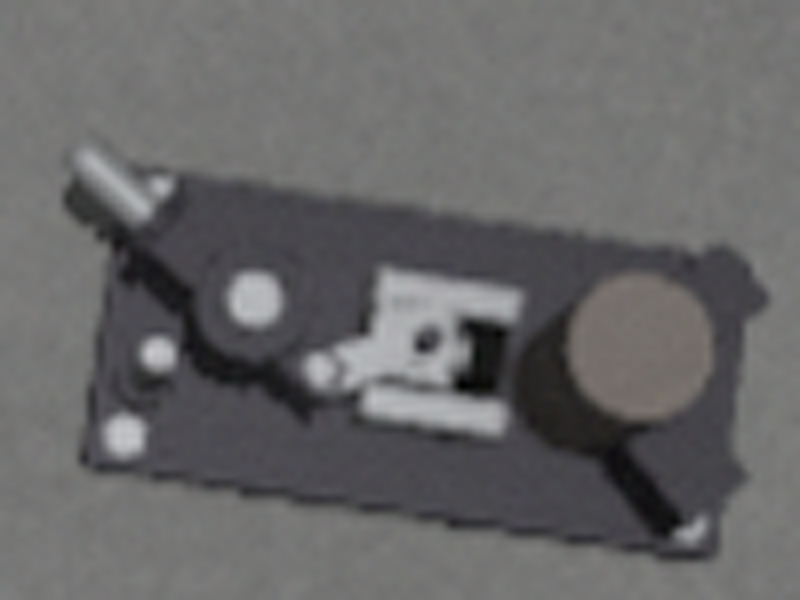

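View pics/s1.png

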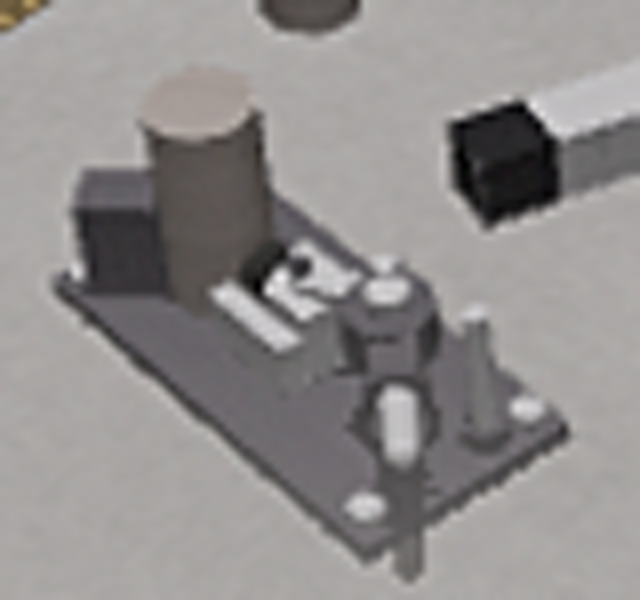

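View pics/t2.png

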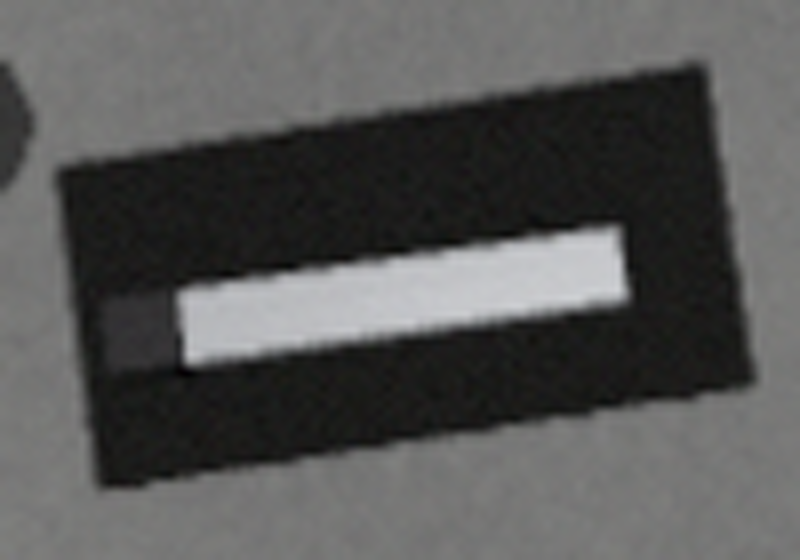

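```bash
python3 - <<'E'
from h import *
import pickle
d=pickle.load(open("c0.pkl","rb")); T=d["top"];S=d["scene"]
def t1(p):return (np.array(p,float)+.5)/8-.5+[340,145]
def t2(p):return (np.array(p,float)+.5)/8-.5+[205,165]
def s1(p):return (np.array(p,float)+.5)/8-.5+[225,155]
np.set_printoptions(precision=4,suppress=True)
m=unproj(T,t2([(60,170),(706,66),(755,383),(100,487)]),.004); print("mat",m,m.mean(0),[np.linalg.norm(m[i]-m[i-1]) for i in range(4)])
b=unproj(T,t2([(100,297),(620,226),(630,300),(100,372)]),.032); print("bar",b,b.mean(0),[np.linalg.norm(b[i]-b[i-1]) for i in range(4)])
q=unproj(T,t1([(130,165),(85,462),(712,557)]),.012); print("plate",q,np.linalg.norm(q[0]-q[1]),np.linalg.norm(q[2]-q[1]))
# two-view triangulation
def tri(a,b):
    f=lambda X:np.r_[proj(T,X)[0]-a,proj(S,X)[0]-b]
    s=least_squares(f,[.6,0,.08]);return s.x,s.fun
print("pivot",tri(t1((255,299)),s1((385,291))))
print("pin",tri(t1((157,355)),s1((475,313))))
print("pin88",unproj(T,t1((157,355)),.088),unproj(S,s1((475,313)),.088))
print("core",unproj(T,t1((641,345)),.122),unproj(S,s1((200,103)),.122))
print("rod",unproj(T,t1([(80,153),(145,212)]),.075))
E
```

```text
mat [[0.5829 0.3674 0.004 ]
 [0.6204 0.1126 0.004 ]
 [0.4953 0.0944 0.004 ]
 [0.458  0.3499 0.004 ]] [0.5392 0.2311 0.004 ] [np.float64(0.12609742591876885), np.float64(0.25752696173300493), np.float64(0.12644908450608913), np.float64(0.25827387755673276)]
bar [[0.5293 0.3442 0.032 ]
 [0.5539 0.1442 0.032 ]
 [0.5253 0.1405 0.032 ]
 [0.5004 0.3438 0.032 ]] [0.5272 0.2432 0.032 ] [np.float64(0.02886560452588134), np.float64(0.20146355826711396), np.float64(0.028770892660906648), np.float64(0.20483578771969627)]
plate [[ 0.6405 -0.0852  0.012 ]
 [ 0.5239 -0.065   0.012 ]
 [ 0.4834 -0.3082  0.012 ]] 0.11838354679779353 0.24648629748407005
pivot (array([ 0.5747, -0.1234,  0.0942]), array([ 0.1864, -0.149 ,  0.285 ,  0.0414]))
pin (array([ 0.5555, -0.0877,  0.087 ]), array([ 0.2142, -0.1666,  0.3236,  0.0416]))
pin88 [[ 0.5549 -0.0869  0.088 ]] [[ 0.5568 -0.0879  0.088 ]]
core [[ 0.5516 -0.2579  0.122 ]] [[ 0.5524 -0.2577  0.122 ]]
rod [[ 0.6331 -0.0612  0.075 ]
 [ 0.6105 -0.085   0.075 ]]
```

```bash
python3 - <<'E'
from h import *
import pickle
d=pickle.load(open("c0.pkl","rb")); T=d["top"];S=d["scene"]
np.set_printoptions(precision=3,suppress=True)
print("bottle cap",unproj(T,[[150+162/2.35,100+62/2.35]],.17), "cup",unproj(T,[[150+90/2.35,100+180/2.35]],.085),"knob",unproj(T,[[319.7,231.4]],.03),"wrench",unproj(T,[[150+325/2.35,100+45/2.35]],.0))
# predicted overlays
piv=np.array([.5747,-.1234,0]);h=.805
bm=np.array([.5275,.2417,.004]);bx=np.array([.121,-.9926,0]);by=np.array([.9926,.121,0])
f=4
for n,c,(x0,y0,w,hh) in(("top",T,(205,130,200,130)),("scene",S,(225,155,190,130))):
    im=cv2.resize(c["img"][y0:y0+hh,x0:x0+w],None,fx=f,fy=f,interpolation=cv2.INTER_CUBIC)
    def line(P,col):
        q=proj(c,np.array(P)); q=((q-[x0,y0]+.5)*f-.5)
        cv2.polylines(im,[np.round(q*8).astype(np.int32)],False,col,1,cv2.LINE_AA,3)
    for z in(0,.028):
        P=[bm+a*bx+b*by+[0,0,z] for a,b in((.1,.014),(.1,-.014),(-.1,-.014),(-.1,.014),(.1,.014))]; line(P,(0,0,255))
    u=np.array([np.cos(h),np.sin(h),0]); line([piv+u*.05+[0,0,.075],piv+u*.09+[0,0,.075]],(0,0,255))
    line([piv,piv+[0,0,.094]],(0,255,0))
    s=np.array([np.cos(1.623),np.sin(1.623),0]);t=np.array([-s[1],s[0],0]); line([piv+s*.036+t*.017+[0,0,.012],piv+s*.036+t*.017+[0,0,.088]],(0,255,255))
    fy=np.array([.164,.986,0]);fx=np.array([.986,-.164,0])
    cv2.imwrite(f"pics/ov_{n}.png",im)
E
```

```text
bottle cap [[0.727 0.31  0.17 ]] cup [[0.6   0.419 0.085]] knob [[0.434 0.031 0.03 ]] wrench [[0.796 0.126 0.   ]]
```

View pics/ov_top.png

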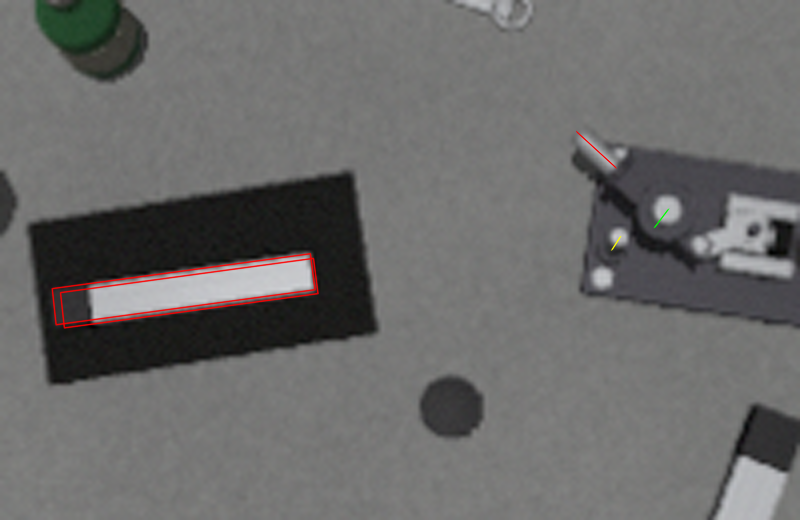

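View pics/ov_scene.png

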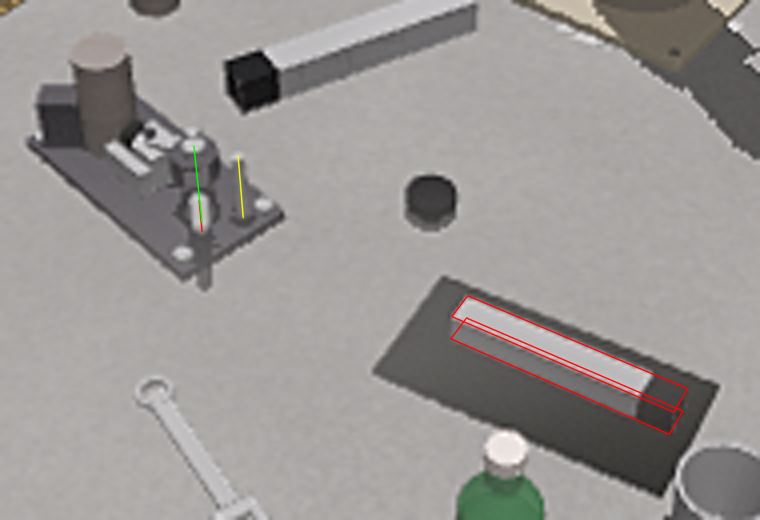

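>>> carry_out(rows=[{"jaw":0.087,"delta_pos":[-0.04,-0.02,0.012],"yaw":0},{"jaw":0.087,"delta_pos":[-0.04,-0.02,0.012],"yaw":0},{"jaw":0.087,"delta_pos":[-0.04,-0.02,0.012],"yaw":0},{"jaw":0.087,"delta_pos":[-0.04,-0.02,0.012],"yaw":0},{"jaw":0.087,"delta_pos":[-0.04,-0.02,0.012],"yaw":0},{"jaw":0.087,"delta_pos":[-0.04,-0.02,0.012],"yaw":0},{"jaw":0.087,"delta_pos":[-0.04,-0.02,0.012],"yaw":0},{"jaw":0.087,"delta_pos":[-0.04,-0.02,0.012],"yaw":0},{"jaw":0.087,"delta_pos":[-0.04,-0.02,0.012],"yaw":0},{"jaw":0.087,"delta_pos":[-0.04,-0.02,0.012],"yaw":0}], grip_force=40)

```text
time: 2.8
ee_pos: [0.5315, 0.2418, 0.2846]
eef_rot: [0.192, 0.981, 0.0, 0.0]
ft_force: [0.8, 1.7, 0.1]
width: 0.0868
```

>>> carry_out(rows=[{"jaw":0.087,"delta_pos":[0,0,0],"yaw":7.6},{"jaw":0.087,"delta_pos":[0,0,0],"yaw":7.6},{"jaw":0.087,"delta_pos":[0,0,0],"yaw":7.6},{"jaw":0.087,"delta_pos":[0,0,0],"yaw":7.6},{"jaw":0.087,"delta_pos":[0,0,0],"yaw":7.6},{"jaw":0.087,"delta_pos":[0,0,0],"yaw":7.6},{"jaw":0.087,"delta_pos":[0,0,0],"yaw":7.6},{"jaw":0.087,"delta_pos":[0,0,0],"yaw":7.6},{"jaw":0.087,"delta_pos":[0,0,0],"yaw":0},{"jaw":0.087,"delta_pos":[0,0,0],"yaw":0}])

```text
time: 3.8
ee_pos: [0.5305, 0.2434, 0.2847]
eef_rot: [0.66, 0.751, 0.0, -0.0]
ft_force: [-1.6, -0.1, 0.2]
width: 0.0874
```

```bash
cat >> h.py <<'E'
from scipy.spatial.transform import Rotation as Ro
np.set_printoptions(precision=4,suppress=True)
def st():
    s=r.read_state(); R=Ro.from_quat(s["eef_rot"]).as_matrix(); p=np.array(s["ee_pos"]); g=p+R[:,2]*r.hold_point_z
    yh=np.arctan2(R[1,1],R[0,1])
    print("t",round(s["time"],2),"tcp",p,"grasp",g,"yhead",round(yh,4),"zaxis",R[:,2],"F",np.array(s["ft_force"]).round(2),"M",np.array(s["torque"]).round(3),"w",round(s["width"],4),"q",np.array(s["joint_positions"]).round(2))
    return s,R,p,g,yh
def to(goal,yh_goal=None):
    s,R,p,g,yh=st(); print("tool delta",R.T@(np.array(goal)-g), "yaw deg", None if yh_goal is None else np.degrees(-(yh_goal-yh)))
E
python3 - <<'E'
from h import *
to([.5275,.2417,.025],.122)
E
```

```text
t 3.8 tcp [0.5305 0.2434 0.2847] grasp [0.5305 0.2434 0.1212] yhead 0.128 zaxis [-0.  0. -1.] F [-1.57 -0.11  0.19] M [-0.048  0.098 -0.004] w 0.0874 q [-0.79  0.34  0.34  1.73 -0.13  1.09 -0.28]
tool delta [-0.0013 -0.0031  0.0962] yaw deg 0.346090439679982
```

>>> carry_out(rows=[{"jaw":0.087,"delta_pos":[-0.0013,-0.003,0.03],"yaw":0.3},{"jaw":0.087,"delta_pos":[0,0,0.03],"yaw":0},{"jaw":0.087,"delta_pos":[0,0,0.025],"yaw":0},{"jaw":0.087,"delta_pos":[0,0,0.01],"yaw":0},{"jaw":0.087,"delta_pos":[0,0,0],"yaw":0},{"jaw":0.087,"delta_pos":[0,0,0],"yaw":0}])

```text
time: 4.4
ee_pos: [0.5282, 0.2417, 0.1908]
eef_rot: [0.664, 0.748, 0.001, 0.0]
ft_force: [-0.1, -0.2, 0.4]
width: 0.0872
```

```bash
python3 - <<'E'
from h import *
to([.5275,.2417,.025],.122)
c=cam("top"); crop(c,205,165,100,70,8,"pics/t3.png")
c=cam("scene"); crop(c,320,200,100,80,8,"pics/s3.png")
E
```

```text
t 4.4 tcp [0.5282 0.2417 0.1908] grasp [0.5283 0.2418 0.0273] yhead 0.1196 zaxis [ 0.001   0.0007 -1.    ] F [-0.14 -0.21  0.38] M [-0.107 -0.008  0.006] w 0.0872 q [-0.77  0.46  0.32  1.81 -0.18  0.9  -0.25]
tool delta [-0.     -0.0009  0.0023] yaw deg -0.13937437736572122
```

View pics/s3.png

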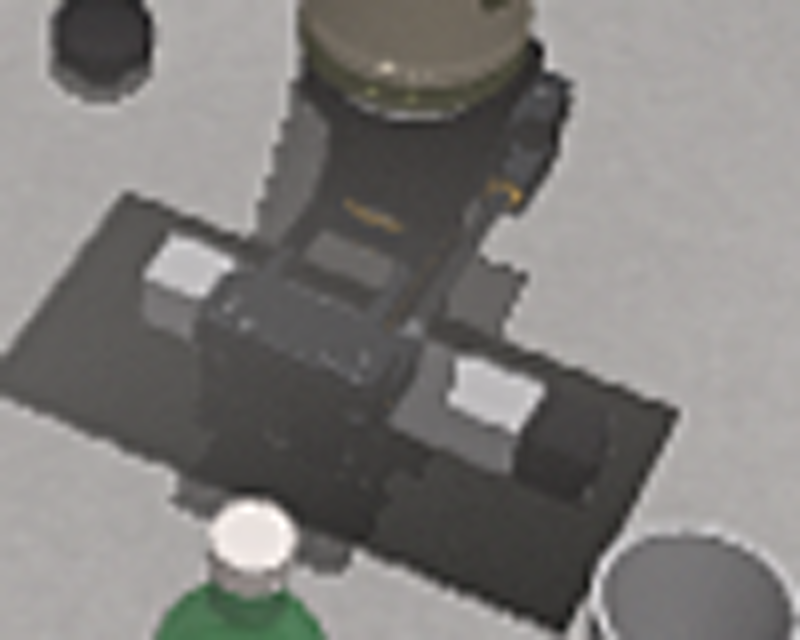

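>>> carry_out(rows=[{"jaw":0.05,"delta_pos":[0,-0.0005,0.002],"yaw":0},{"jaw":0.035,"delta_pos":[0,0,0],"yaw":0},{"jaw":0.02,"delta_pos":[0,0,0],"yaw":0},{"jaw":0.02,"delta_pos":[0,0,0],"yaw":0},{"jaw":0.02,"delta_pos":[0,0,0],"yaw":0},{"jaw":0.02,"delta_pos":[0,0,0],"yaw":0},{"jaw":0.02,"delta_pos":[0,0,0],"yaw":0},{"jaw":0.02,"delta_pos":[0,0,0],"yaw":0}], grip_force=45)

```text
time: 5.3
ee_pos: [0.5272, 0.2416, 0.1877]
eef_rot: [0.664, 0.748, 0.0, 0.0]
ft_force: [3.4, -0.1, -1.5]
width: 0.0309
```

```bash
python3 - <<'E'
from h import *
st()
E
```

```text
t 5.3 tcp [0.5272 0.2416 0.1877] grasp [0.5272 0.2416 0.0242] yhead 0.1187 zaxis [ 0.0001  0.0001 -1.    ] F [ 3.42 -0.14 -1.54] M [ 0.005 -1.038 -0.016] w 0.0309 q [-0.77  0.46  0.31  1.81 -0.18  0.9  -0.25]
```

>>> carry_out(rows=[{"jaw":0.02,"delta_pos":[0,0,0],"yaw":0},{"jaw":0.02,"delta_pos":[0,0,0],"yaw":0},{"jaw":0.02,"delta_pos":[0,0,0],"yaw":0},{"jaw":0.02,"delta_pos":[0,0,0],"yaw":0}])

```text
time: 5.7
ee_pos: [0.5273, 0.2415, 0.1878]
eef_rot: [0.664, 0.748, 0.0, 0.0]
ft_force: [1.8, 1.4, -1.5]
width: 0.0276
```

```bash
python3 - <<'E'
from h import *
st()
E
```

```text
t 5.7 tcp [0.5273 0.2415 0.1878] grasp [0.5274 0.2416 0.0243] yhead 0.1186 zaxis [ 0.0004  0.0001 -1.    ] F [ 1.79  1.39 -1.47] M [-0.054 -0.316 -0.02 ] w 0.0276 q [-0.77  0.46  0.31  1.81 -0.18  0.9  -0.25]
```

>>> carry_out(rows=[{"jaw":0.02,"delta_pos":[0,0,-0.01],"yaw":0},{"jaw":0.02,"delta_pos":[0,0,-0.02],"yaw":0},{"jaw":0.02,"delta_pos":[0,0,-0.03],"yaw":0},{"jaw":0.02,"delta_pos":[0,0,-0.03],"yaw":0},{"jaw":0.02,"delta_pos":[0,0,-0.01],"yaw":0},{"jaw":0.02,"delta_pos":[0,0,0],"yaw":0},{"jaw":0.02,"delta_pos":[0,0,0],"yaw":0}])

```text
time: 6.4
ee_pos: [0.5267, 0.2414, 0.2865]
eef_rot: [0.664, 0.748, -0.001, -0.0]
ft_force: [0.0, 0.8, -3.0]
width: 0.0277
```

```bash
python3 - <<'E'
from h import *
to([.745,.051,.1225],.805-np.pi/2)
c=cam("top"); crop(c,205,165,100,70,8,"pics/t4.png")
c=cam("scene"); crop(c,320,180,100,80,8,"pics/s4.png")
E
```

```text
t 6.4 tcp [0.5267 0.2414 0.2865] grasp [0.5264 0.2413 0.123 ] yhead 0.1188 zaxis [-0.0016 -0.0007 -1.    ] F [ 0.02  0.79 -3.03] M [-0.07   0.059  0.02 ] w 0.0277 q [-0.8   0.33  0.34  1.74 -0.13  1.09 -0.29]
tool delta [-0.2149  0.1945  0.0003] yaw deg 50.684466718590414
```

View pics/s4.png

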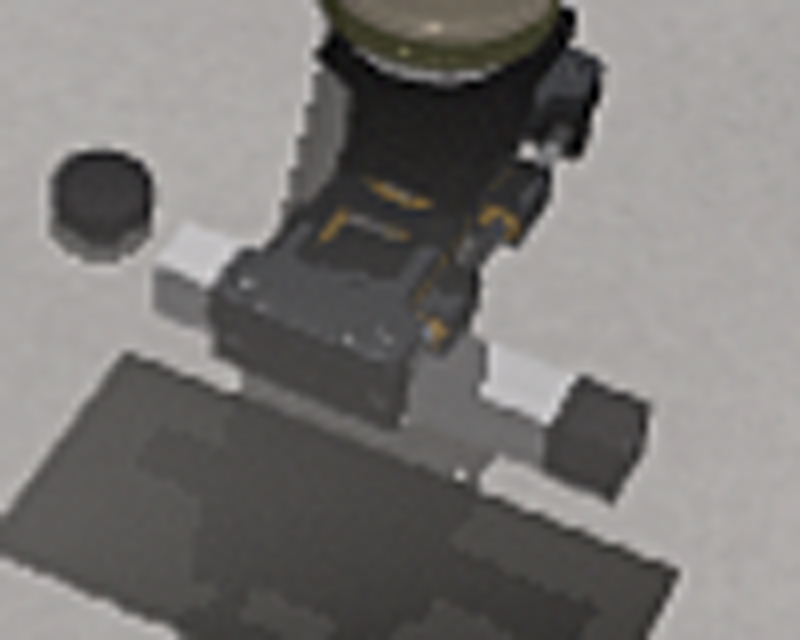

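View pics/t4.png

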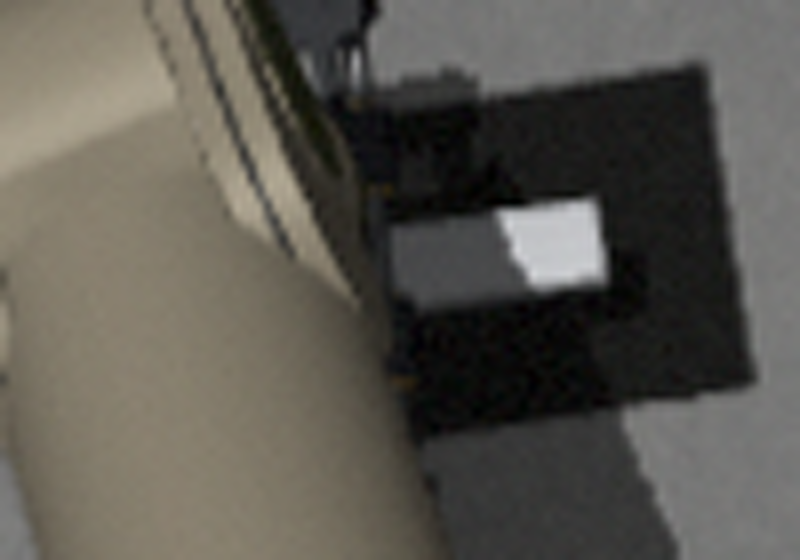

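>>> carry_out(rows=[{"jaw":0.02,"delta_pos":[-0.02,-0.0024,0],"yaw":0},{"jaw":0.02,"delta_pos":[-0.04,-0.0048,0],"yaw":0},{"jaw":0.02,"delta_pos":[-0.04,-0.0048,0],"yaw":0},{"jaw":0.02,"delta_pos":[-0.04,-0.0048,0],"yaw":0},{"jaw":0.02,"delta_pos":[-0.02,-0.0024,0],"yaw":0},{"jaw":0.02,"delta_pos":[0,0,0],"yaw":6},{"jaw":0.02,"delta_pos":[0,0,0],"yaw":8.5},{"jaw":0.02,"delta_pos":[0,0,0],"yaw":8.5},{"jaw":0.02,"delta_pos":[0,0,0],"yaw":8.5},{"jaw":0.02,"delta_pos":[0,0,0],"yaw":8.5}])

```text
time: 7.5
ee_pos: [0.5266, 0.0795, 0.2867]
eef_rot: [0.881, 0.473, -0.001, -0.0]
ft_force: [0.2, -0.5, -4.0]
width: 0.0276
```

>>> carry_out(rows=[{"jaw":0.02,"delta_pos":[0,0,0],"yaw":7},{"jaw":0.02,"delta_pos":[0,0,0],"yaw":3.7},{"jaw":0.02,"delta_pos":[0.015,0.02,0],"yaw":0},{"jaw":0.02,"delta_pos":[0.025,0.034,0],"yaw":0},{"jaw":0.02,"delta_pos":[0.025,0.034,0],"yaw":0},{"jaw":0.02,"delta_pos":[0.025,0.034,0],"yaw":0},{"jaw":0.02,"delta_pos":[0.025,0.036,0],"yaw":0},{"jaw":0.02,"delta_pos":[0.015,0.02,0],"yaw":0},{"jaw":0.02,"delta_pos":[0,0,0],"yaw":0},{"jaw":0.02,"delta_pos":[0,0,0],"yaw":0}])

```text
time: 8.5
ee_pos: [0.7452, 0.0496, 0.2859]
eef_rot: [0.92, 0.391, -0.001, -0.0]
ft_force: [-0.4, 0.9, -3.3]
width: 0.0273
```

```bash
python3 - <<'E'
from h import *
import pickle
to([.745,.051,.0815],.805-np.pi/2)
d={n:cam(n) for n in("top","scene")}; pickle.dump(d,open("c1.pkl","wb"))
crop(d["top"],320,110,100,75,8,"pics/t5.png"); crop(d["scene"],220,160,100,75,8,"pics/s5.png")
E
```

```text
t 8.5 tcp [0.7452 0.0496 0.2859] grasp [0.7447 0.0494 0.1224] yhead -0.7674 zaxis [-0.0027 -0.001  -1.    ] F [-0.42  0.94 -3.25] M [-0.102  0.155  0.014] w 0.0273 q [-0.44  0.73  0.52  1.24 -0.35  1.27 -0.69]
tool delta [ 0.0014 -0.0009  0.0408] yaw deg -0.09081717148996128
```

View pics/s5.png

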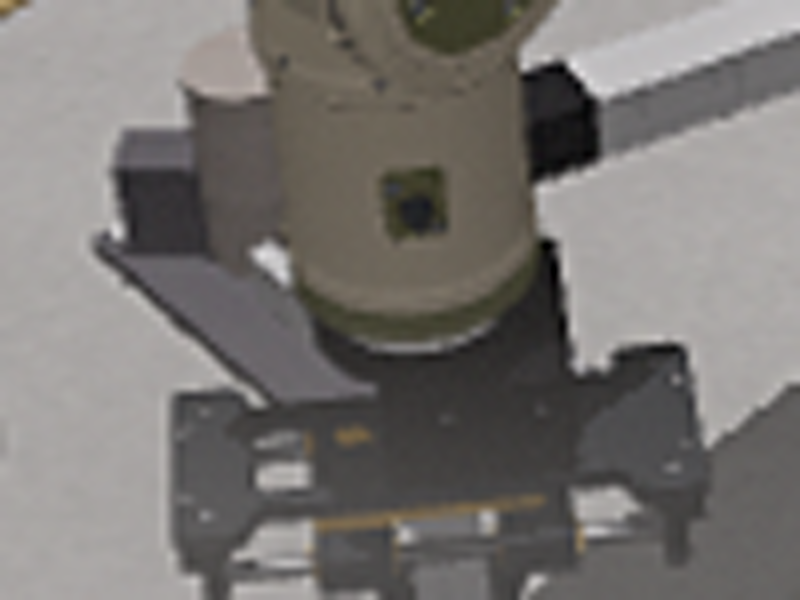

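View pics/t5.png

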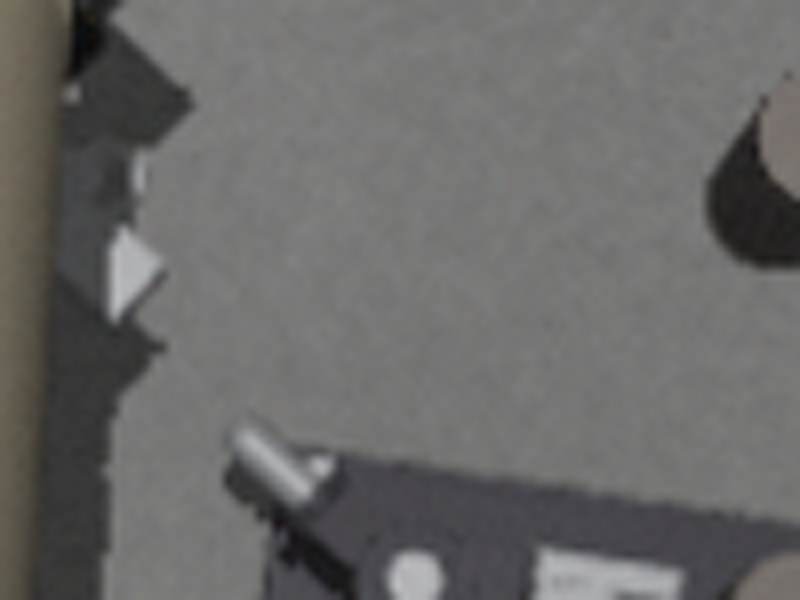

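```bash
python3 - <<'E'
from h import *
import pickle
d=pickle.load(open("c1.pkl","rb")); T=d["top"]
c0=pickle.load(open("c0.pkl","rb"))
t5=lambda p:(np.array(p,float)+.5)/8-.5+[320,110]
C=unproj(T,t5([(165,268),(115,322)]),.130); print("mouth corners",C,C.mean(0))
st_=st(); g=st_[3]; R=st_[1]; print("pred mouth", g+.1*R[:,0]*-1, g+.1*R[:,0])
piv=np.array([.5747,-.1234]);h=.805;u=np.array([np.cos(h),np.sin(h)]);n=np.array([-u[1],u[0]])
for nm,c in(("top",T),("scene",c0["scene"])):
  I=c["img"].astype(np.float32).mean(2)
  for s in np.arange(.05,.1,.006):
    o=np.arange(-.018,.0181,.002); P=np.c_[piv+s*u+o[:,None]*n,np.full(len(o),.075)]; q=proj(c,P).astype(np.float32)
    v=cv2.remap(I,q[:,:1].copy(),q[:,1:].copy(),cv2.INTER_LINEAR).ravel(); print(nm,round(s,3),v.astype(int))
E
```

```text
mouth corners [[ 0.683  -0.0317  0.13  ]
 [ 0.6634 -0.0134  0.13  ]] [ 0.6732 -0.0225  0.13  ]
t 8.6 tcp [0.7447 0.0505 0.2871] grasp [0.7445 0.0505 0.1236] yhead -0.7664 zaxis [-0.0015  0.0001 -1.    ] F [-0.97  0.45 -2.87] M [-0.059  0.11   0.002] w 0.0277 q [-0.44  0.72  0.52  1.24 -0.35  1.27 -0.69]
pred mouth [ 0.6751 -0.0215  0.1237] [0.8138 0.1225 0.1235]
top 0.05 [ 71  67  82  89  90  90  79  87  93 107 109  93  80  67  51  41  34  38
  49]
top 0.056 [106 103 123 148 158 152 135 136 156 175 158 137 115  91  62  41  38  44
  66]
top 0.062 [117 110  99  88  92 100 112 133 154 166 160 138 117  93  69  58  54  58
  76]
top 0.068 [118 120 121 113 102 101 111 133 155 169 160 139 115  92  69  58  56  55
  56]
top 0.074 [118 118 120 120 115 111 117 132 155 169 158 138 116  92  72  58  56  57
  63]
top 0.08 [120 119 120 118 112 108 117 131 152 168 161 139 117  94  80  84  86  93
 111]
top 0.086 [118 118 118 119 118 113 114 122 129 131 129 119 107 104 111 116 117 116
 119]
top 0.092 [120 120 120 121 120 118 118 118 117 115 115 116 116 118 119 119 118 117
 117]
top 0.098 [117 118 118 11
[... 180 characters left out ...]
66  92 127 161 185 192 192 190 182 166 123  90  73  77  93
 103]
scene 0.062 [ 74  70  76  85 102 125 164 184 192 191 188 182 160 120  97  83  75  73
  94]
scene 0.068 [ 77  71  79  88 103 129 167 183 192 191 188 182 157 122 102  87  77  81
 101]
scene 0.074 [ 97  83  77  78  87 125 174 186 195 194 190 183 155 121  94  78  75  86
 106]
scene 0.08 [115 110  92  82  78 120 165 181 189 190 186 180 144 112  91  89 103 106
 109]
scene 0.086 [113 115 116 101  82 105 127 146 155 157 150 140 111 101 107 110 112 111
 110]
scene 0.092 [112 114 117 100  85  79  82  92 105 113 104  94  82  90 105 110 112 111
 111]
scene 0.098 [111 111 110  95  85  81  81  82  81  80  79  79  80  82  89 104 111 113
 113]
```

>>> carry_out(rows=[{"jaw":0.02,"delta_pos":[0,-0.0015,0.015],"yaw":0},{"jaw":0.02,"delta_pos":[0,0,0.02],"yaw":0},{"jaw":0.02,"delta_pos":[0,0,0.007],"yaw":0},{"jaw":0.02,"delta_pos":[0,0,0],"yaw":0},{"jaw":0.02,"delta_pos":[0,0,0],"yaw":0},{"jaw":0.02,"delta_pos":[0,0,0],"yaw":0}])

```text
time: 9.2
ee_pos: [0.7446, 0.0517, 0.2469]
eef_rot: [0.92, 0.392, 0.001, 0.0]
ft_force: [0.3, -0.0, -3.4]
width: 0.028
```

```bash
cat >> h.py <<'E'
PIV=np.array([.5747,-.1234])
def lev(h=.805):
    s,R,p,g,yh=st(); u=np.array([np.cos(h),np.sin(h)]);n=np.array([-u[1],u[0]]); v=g[:2]-PIV
    F=np.array(s["ft_force"]);M=np.array(s["torque"]); w=p[:2]-PIV
    print("along",round(v@u,4),"lat",round(v@n,4),"z",round(g[2],4),"polar",round(np.hypot(*v),4),round(np.arctan2(v[1],v[0]),4),"barhead",round(yh+np.pi/2,4),"Fu",round(F[:2]@u,2),"Fn",round(F[:2]@n,2),"Fz",round(F[2],2),"lever torque",round(-(M[2]+w[0]*F[1]-w[1]*F[0]),2),"Mz",round(M[2],3))
E
python3 - <<'E'
from h import *
import time
for i in range(3): lev()
d=cam("top"); crop(d,320,110,100,75,8,"pics/t6.png")
for i in range(2): lev()
E
```

```text
t 9.2 tcp [0.7446 0.0517 0.2469] grasp [0.7449 0.0517 0.0834] yhead -0.7662 zaxis [ 0.0016  0.0002 -1.    ] F [ 0.26 -0.05 -3.41] M [-0.092  0.149  0.018] w 0.028 q [-0.44  0.76  0.51  1.27 -0.37  1.2  -0.68]
along 0.2442 lat -0.0013 z 0.0834 polar 0.2442 0.7996 barhead 0.8046 Fu 0.14 Fn -0.22 Fz -3.41 lever torque 0.03 Mz 0.018
t 9.2 tcp [0.7446 0.0517 0.2469] grasp [0.7449 0.0517 0.0834] yhead -0.7662 zaxis [ 0.0016  0.0002 -1.    ] F [ 0.26 -0.05 -3.41] M [-0.092  0.149  0.018] w 0.028 q [-0.44  0.76  0.51  1.27 -0.37  1.2  -0.68]
along 0.2442 lat -0.0013 z 0.0834 polar 0.2442 0.7996 barhead 0.8046 Fu 0.14 Fn -0.22 Fz -3.41 lever torque 0.03 Mz 0.018
t 9.2 tcp [0.7446 0.0517 0.2469] grasp [0.7449 0.0517 0.0834] yhead -0.7662 zaxis [ 0.0016  0.0002 -1.    ] F [ 0.26 -0.05 -3.41] M [-0.092  0.149  0.018] w 0.028 q [-0.44  0.76  0.51  1.27 -0.37  1.2  -0.68]
along 0.2442 lat -0.0013 z 0.0834 polar 0.2442 0.7996 barhead 0.8046 Fu 0.14 Fn -0.22 Fz -3.41 lever torque 0.03 Mz 0.018
t 9.25 tcp [0.7446 0.0516 0.2469] grasp [0.7449 0.0517 0.0834] yhead -0.7663 zaxis [ 0.0016  0.0002 -1.    ] F [ 0.82  0.31 -3.53] M [-0.114  0.127  0.006] w 0.0276 q [-0.44  0.76  0.51  1.27 -0.37  1.2  -0.68]
along 0.2442 lat -0.0014 z 0.0834 polar 0.2442 0.7994 barhead 0.8045 Fu 0.79 Fn -0.37 Fz -3.53 lever torque 0.08 Mz 0.006
t 9.25 tcp [0.7446 0.0516 0.2469] grasp [0.7449 0.0517 0.0834] yhead -0.7663 zaxis [ 0.0016  0.0002 -1.    ] F [ 0.82  0.31 -3.53] M [-0.114  0.127  0.006] w 0.0276 q [-0.44  0.76  0.51  1.27 -0.37  1.2  -0.68]
along 0.2442 lat -0.0014 z 0.0834 polar 0.2442 0.7994 barhead 0.8045 Fu 0.79 Fn -0.37 Fz -3.53 lever torque 0.08 Mz 0.006
```

View pics/t6.png

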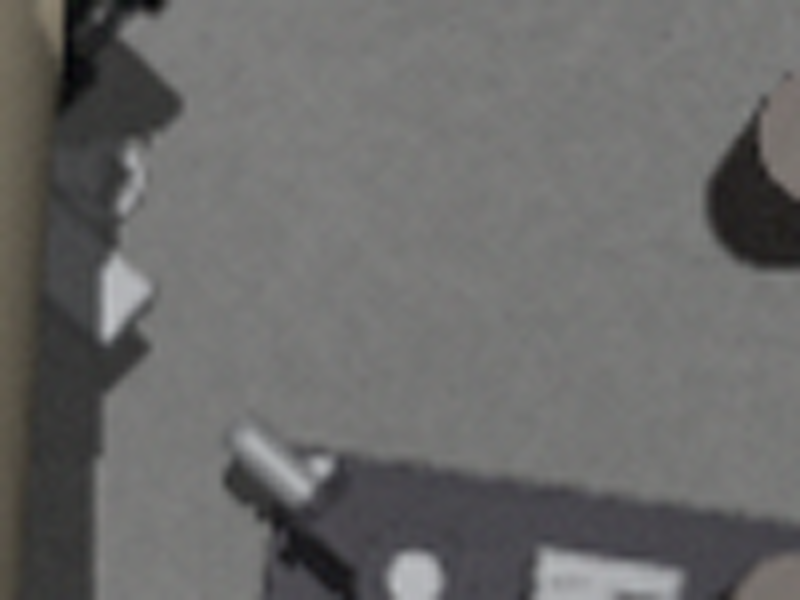

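>>> carry_out(rows=[{"jaw":0.02,"delta_pos":[-0.02,-0.001,0.002],"yaw":0},{"jaw":0.02,"delta_pos":[-0.02,0,0],"yaw":0},{"jaw":0.02,"delta_pos":[-0.002,0,0],"yaw":0},{"jaw":0.02,"delta_pos":[0,0,0],"yaw":0},{"jaw":0.02,"delta_pos":[0,0,0],"yaw":0}])

```text
time: 9.75
ee_pos: [0.715, 0.023, 0.2442]
eef_rot: [0.92, 0.392, 0.001, -0.0]
ft_force: [0.4, -0.0, -4.2]
width: 0.0279
```

```bash

python3 - <<'E'
from h import *
lev()
d=cam("top"); crop(d,320,110,100,75,8,"pics/t7.png");d=cam("scene"); crop(d,220,160,100,75,8,"pics/s7.png")
E
```

```text
t 9.75 tcp [0.715  0.023  0.2442] grasp [0.7152 0.0232 0.0807] yhead -0.7653 zaxis [ 0.001   0.0009 -1.    ] F [ 0.4  -0.04 -4.22] M [-0.082  0.145 -0.021] w 0.0279 q [-0.43  0.69  0.52  1.38 -0.35  1.16 -0.64]
along 0.203 lat 0.0003 z 0.0807 polar 0.203 0.8066 barhead 0.8055 Fu 0.25 Fn -0.32 Fz -4.22 lever torque 0.09 Mz -0.021
```

View pics/t7.png

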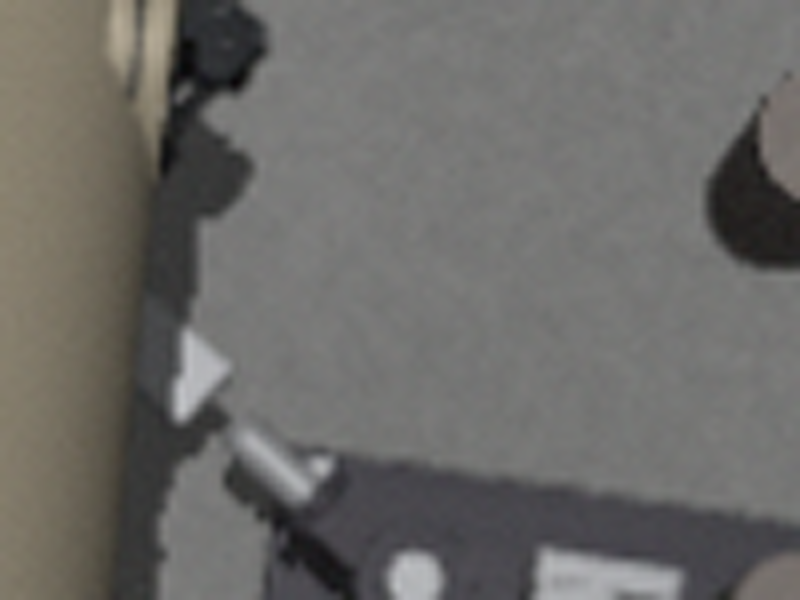

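View pics/s7.png

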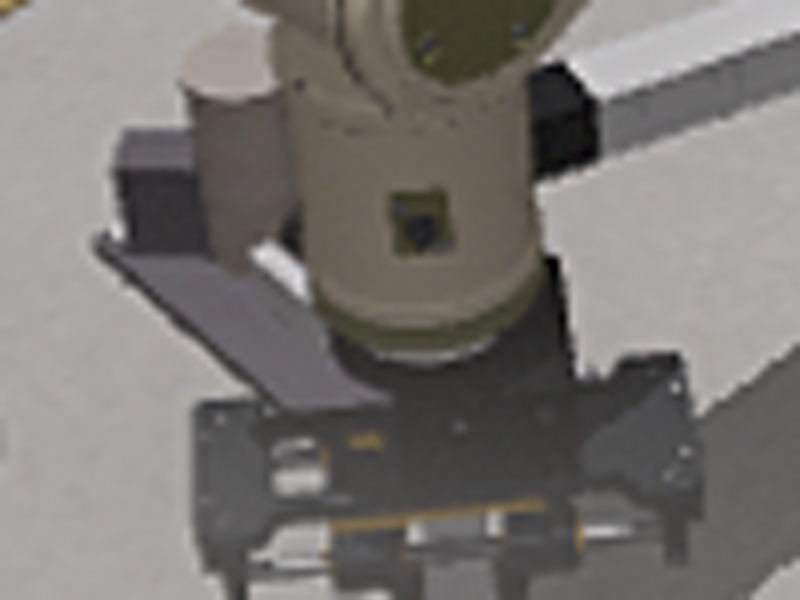

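>>> carry_out(rows=[{"jaw":0.02,"delta_pos":[-0.007,0,0],"yaw":0},{"jaw":0.02,"delta_pos":[-0.008,0,0],"yaw":0},{"jaw":0.02,"delta_pos":[-0.006,0,0],"yaw":0},{"jaw":0.02,"delta_pos":[-0.004,0,0],"yaw":0},{"jaw":0.02,"delta_pos":[0,0,0],"yaw":0}])

```text
time: 10.35
ee_pos: [0.6968, 0.0032, 0.2439]
eef_rot: [0.92, 0.391, -0.0, 0.0]
ft_force: [0.6, 0.8, -3.6]
width: 0.0273
```

```bash

python3 - <<'E'
from h import *
lev()
E
```

```text
t 10.35 tcp [0.6968 0.0032 0.2439] grasp [0.6968 0.0032 0.0804] yhead -0.7674 zaxis [-0.     -0.0001 -1.    ] F [ 0.59  0.78 -3.55] M [-0.091  0.165 -0.004] w 0.0273 q [-0.43  0.66  0.52  1.44 -0.34  1.13 -0.61]
along 0.1759 lat -0.0003 z 0.0804 polar 0.1759 0.8033 barhead 0.8034 Fu 0.97 Fn 0.12 Fz -3.55 lever torque -0.02 Mz -0.004
```

>>> carry_out(rows=[{"jaw":0.02,"delta_pos":[-0.007,0,0],"yaw":0},{"jaw":0.02,"delta_pos":[-0.006,0,0],"yaw":0},{"jaw":0.02,"delta_pos":[-0.004,0,-0.0003],"yaw":0},{"jaw":0.02,"delta_pos":[-0.002,0,-0.0003],"yaw":0},{"jaw":0.02,"delta_pos":[0,0,0],"yaw":0}])

```text
time: 10.85
ee_pos: [0.6839, -0.0099, 0.2445]
eef_rot: [0.92, 0.391, 0.0, -0.0]
ft_force: [-0.2, 0.6, -4.0]
width: 0.0278
```

```bash

python3 - <<'E'
from h import *
lev()
d=cam("top"); crop(d,320,110,100,75,8,"pics/t8.png")
E
```

```text
t 10.85 tcp [ 0.6839 -0.0099  0.2445] grasp [ 0.6839 -0.0099  0.081 ] yhead -0.7667 zaxis [ 0.0001  0.0001 -1.    ] F [-0.17  0.59 -4.02] M [-0.09   0.078  0.086] w 0.0278 q [-0.42  0.63  0.53  1.48 -0.34  1.12 -0.6 ]
along 0.1575 lat -0.0001 z 0.081 polar 0.1575 0.8046 barhead 0.8041 Fu 0.31 Fn 0.53 Fz -4.02 lever torque -0.17 Mz 0.086
```

View pics/t8.png

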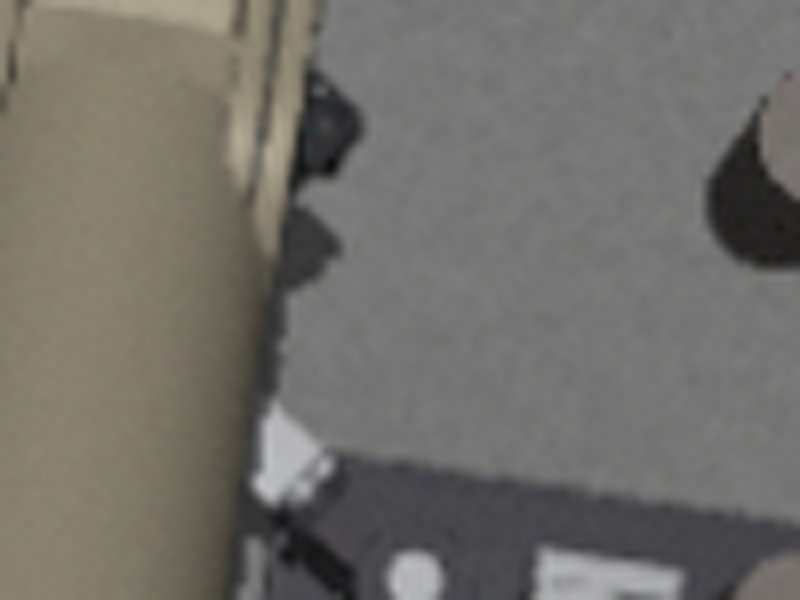

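>>> carry_out(rows=[{"jaw":0.02,"delta_pos":[-0.002,0,0],"yaw":0},{"jaw":0.02,"delta_pos":[-0.0015,0,0],"yaw":0},{"jaw":0.02,"delta_pos":[0,0,0],"yaw":0}])

```text
time: 11.2
ee_pos: [0.6815, -0.0123, 0.2443]
eef_rot: [0.92, 0.391, -0.0, -0.0]
ft_force: [0.2, -1.7, -2.9]
width: 0.0276
```

>>> carry_out(rows=[{"jaw":0.02,"delta_pos":[-0.0015,0,0],"yaw":0},{"jaw":0.02,"delta_pos":[0,0,0],"yaw":0}])

```text
time: 11.4
ee_pos: [0.6805, -0.0134, 0.2443]
eef_rot: [0.92, 0.391, -0.0, -0.0]
ft_force: [0.6, -0.2, -3.6]
width: 0.0276
```

>>> carry_out(rows=[{"jaw":0.02,"delta_pos":[-0.0015,0,0],"yaw":0},{"jaw":0.02,"delta_pos":[0,0,0],"yaw":0}])

```text
time: 11.6
ee_pos: [0.6794, -0.0145, 0.2443]
eef_rot: [0.92, 0.391, -0.0, 0.0]
ft_force: [-0.3, -0.3, -3.8]
width: 0.0278
```

```bash

python3 - <<'E'
from h import *
lev()
E
```

```text
t 11.6 tcp [ 0.6794 -0.0145  0.2443] grasp [ 0.6794 -0.0145  0.0808] yhead -0.7665 zaxis [ 0.     -0.0001 -1.    ] F [-0.31 -0.33 -3.8 ] M [-0.165  0.184  0.023] w 0.0278 q [-0.42  0.62  0.53  1.5  -0.33  1.11 -0.59]
along 0.1511 lat -0.0 z 0.0808 polar 0.1511 0.8047 barhead 0.8043 Fu -0.45 Fn -0.0 Fz -3.8 lever torque -0.02 Mz 0.023
```

>>> carry_out(rows=[{"jaw":0.02,"delta_pos":[-0.0015,0,0],"yaw":0},{"jaw":0.02,"delta_pos":[0,0,0],"yaw":0}])

```text
time: 11.8
ee_pos: [0.6786, -0.015, 0.2445]
eef_rot: [0.92, 0.392, 0.0, -0.0]
ft_force: [1.7, 0.5, -5.1]
width: 0.0278
```

>>> carry_out(rows=[{"jaw":0.02,"delta_pos":[-0.0015,0,0],"yaw":0},{"jaw":0.02,"delta_pos":[0,0,0],"yaw":0}])

```text
time: 12.0
ee_pos: [0.6781, -0.0152, 0.2448]
eef_rot: [0.92, 0.392, 0.002, -0.0]
ft_force: [5.0, 4.1, -5.3]
width: 0.0275
```

```bash

python3 - <<'E'
from h import *
lev()
E
```

```text
t 12.0 tcp [ 0.6781 -0.0152  0.2448] grasp [ 0.6786 -0.0149  0.0813] yhead -0.7649 zaxis [ 0.0027  0.0017 -1.    ] F [ 4.98  4.07 -5.3 ] M [ 0.871 -1.073  0.065] w 0.0275 q [-0.42  0.62  0.53  1.5  -0.33  1.11 -0.58]
along 0.1502 lat 0.0003 z 0.0813 polar 0.1502 0.8072 barhead 0.8059 Fu 6.39 Fn -0.77 Fz -5.3 lever torque 0.05 Mz 0.065
```

>>> carry_out(rows=[{"jaw":0.02,"delta_pos":[0.0006,-0.004,0],"yaw":-1.5},{"jaw":0.02,"delta_pos":[-0.0002,-0.0079,0],"yaw":-3},{"jaw":0.02,"delta_pos":[-0.0002,-0.0079,0],"yaw":-3},{"jaw":0.02,"delta_pos":[-0.0002,-0.0079,0],"yaw":-3}], grip_force=55)

```text
time: 12.4
ee_pos: [0.6578, 0.0017, 0.2454]
eef_rot: [0.88, 0.475, 0.003, 0.002]
ft_force: [12.2, -0.4, -7.1]
width: 0.0276
```

```bash

python3 - <<'E'
from h import *
s=r.read_state();g=s["ee_pos"];lev(np.arctan2(g[1]-PIV[1],g[0]-PIV[0]))
E
```

```text
t 12.4 tcp [0.6578 0.0017 0.2454] grasp [0.6589 0.0016 0.0819] yhead -0.5801 zaxis [ 0.0066 -0.0003 -1.    ] F [12.16 -0.38 -7.12] M [ 0.041 -2.817  0.283] w 0.0276 q [-0.44  0.56  0.5   1.57 -0.29  1.08 -0.45]
along 0.1507 lat -0.0009 z 0.0819 polar 0.1507 0.9782 barhead 0.9907 Fu 6.41 Fn -10.34 Fz -7.12 lever torque 1.27 Mz 0.283
```

>>> carry_out(rows=[{"jaw":0.02,"delta_pos":[0.0004,-0.0079,0.0004],"yaw":-3},{"jaw":0.02,"delta_pos":[0,-0.0079,0],"yaw":-3},{"jaw":0.02,"delta_pos":[-0.0002,-0.0079,0],"yaw":-3},{"jaw":0.02,"delta_pos":[-0.0002,-0.0079,0],"yaw":-3}])

```text
time: 12.8
ee_pos: [0.6304, 0.0163, 0.2453]
eef_rot: [0.825, 0.564, 0.003, 0.002]
ft_force: [13.3, -1.2, -8.0]
width: 0.0279
```

```bash

python3 - <<'E'
from h import *
s=r.read_state();g=s["ee_pos"];lev(np.arctan2(g[1]-PIV[1],g[0]-PIV[0]))
E
```

```text
t 12.8 tcp [0.6304 0.0163 0.2453] grasp [0.6316 0.0162 0.0818] yhead -0.3713 zaxis [ 0.0075 -0.0007 -1.    ] F [13.3  -1.22 -8.01] M [-0.11  -2.853  0.294] w 0.0279 q [-0.45  0.5   0.46  1.64 -0.25  1.05 -0.29]
along 0.1507 lat -0.0012 z 0.0818 polar 0.1507 1.1837 barhead 1.1994 Fu 3.79 Fn -12.81 Fz -8.01 lever torque 1.63 Mz 0.294
```

>>> carry_out(rows=[{"jaw":0.02,"delta_pos":[0,-0.0079,0.0004],"yaw":-3},{"jaw":0.02,"delta_pos":[-0.0002,-0.0079,0],"yaw":-3},{"jaw":0.02,"delta_pos":[-0.0002,-0.0079,0],"yaw":-3}])

```text
time: 13.1
ee_pos: [0.6076, 0.0235, 0.2449]
eef_rot: [0.779, 0.628, 0.002, 0.002]
ft_force: [9.7, 0.2, -5.3]
width: 0.0277
```

```bash

python3 - <<'E'
from h import *
s=r.read_state();g=s["ee_pos"];lev(np.arctan2(g[1]-PIV[1],g[0]-PIV[0]))
E
```

```text
t 13.1 tcp [0.6076 0.0235 0.2449] grasp [0.6087 0.0234 0.0814] yhead -0.2141 zaxis [ 0.0067 -0.0003 -1.    ] F [ 9.68  0.18 -5.29] M [-0.073 -2.124  0.365] w 0.0277 q [-0.45  0.45  0.43  1.71 -0.21  1.02 -0.17]
along 0.1507 lat -0.0011 z 0.0814 polar 0.1507 1.3433 barhead 1.3567 Fu 2.3 Fn -9.41 Fz -5.29 lever torque 1.05 Mz 0.365
```

>>> carry_out(rows=[{"jaw":0.02,"delta_pos":[-0.0001,-0.0052,0],"yaw":-2},{"jaw":0.02,"delta_pos":[-0.0001,-0.0052,0],"yaw":-2}])

```text
time: 13.3
ee_pos: [0.5971, 0.0254, 0.2448]
eef_rot: [0.756, 0.654, 0.002, 0.002]
ft_force: [6.9, 0.9, -4.5]
width: 0.0274
```

```bash

python3 - <<'E'
from h import *
s=r.read_state();g=s["ee_pos"];lev(np.arctan2(g[1]-PIV[1],g[0]-PIV[0]))
E
```

```text
t 13.3 tcp [0.5971 0.0254 0.2448] grasp [0.598  0.0254 0.0813] yhead -0.1446 zaxis [ 0.0056 -0.0001 -1.    ] F [ 6.92  0.86 -4.55] M [ 0.003 -1.797  0.422] w 0.0274 q [-0.45  0.43  0.42  1.73 -0.2   1.02 -0.11]
along 0.1506 lat -0.0009 z 0.0813 polar 0.1506 1.4153 barhead 1.4262 Fu 1.88 Fn -6.71 Fz -4.55 lever torque 0.59 Mz 0.422
```

>>> carry_out(rows=[{"jaw":0.02,"delta_pos":[-0.0001,-0.0052,0],"yaw":-3},{"jaw":0.02,"delta_pos":[-0.0001,-0.0052,0],"yaw":-3}])

```text
time: 13.5
ee_pos: [0.5861, 0.027, 0.2444]
eef_rot: [0.721, 0.693, 0.001, 0.001]
ft_force: [3.2, 2.9, -2.1]
width: 0.0276
```

```bash

python3 - <<'E'
from h import *
s=r.read_state();g=s["ee_pos"];lev(np.arctan2(g[1]-PIV[1],g[0]-PIV[0]))
E
```

```text
t 13.5 tcp [0.5861 0.027  0.2444] grasp [0.5866 0.0271 0.0809] yhead -0.0394 zaxis [ 0.003   0.0007 -1.    ] F [ 3.25  2.88 -2.13] M [ 0.428 -0.68  -0.067] w 0.0276 q [-0.45  0.4   0.4   1.76 -0.18  1.01 -0.02]
along 0.1509 lat -0.0005 z 0.0809 polar 0.151 1.4918 barhead 1.5314 Fu 3.11 Fn -3.02 Fz -2.13 lever torque 0.52 Mz -0.067
```

>>> carry_out(rows=[{"jaw":0.02,"delta_pos":[0.0001,-0.0039,0],"yaw":-1.5},{"jaw":0.02,"delta_pos":[0,0,0],"yaw":0}])

```text
time: 13.7
ee_pos: [0.5819, 0.0273, 0.2442]
eef_rot: [0.712, 0.702, 0.001, 0.0]
ft_force: [3.7, 3.7, -2.2]
width: 0.0278
```

```bash

python3 - <<'E'
from h import *
s=r.read_state();g=s["ee_pos"];lev(np.arctan2(g[1]-PIV[1],g[0]-PIV[0]))
E
```

```text
t 13.7 tcp [0.5819 0.0273 0.2442] grasp [0.5822 0.0274 0.0807] yhead -0.0149 zaxis [ 0.0017  0.0008 -1.    ] F [ 3.69  3.7  -2.18] M [ 0.515 -0.756  0.284] w 0.0278 q [-0.45  0.4   0.39  1.77 -0.18  1.01 -0.  ]
along 0.151 lat -0.0003 z 0.0807 polar 0.151 1.5214 barhead 1.5559 Fu 3.87 Fn -3.51 Fz -2.18 lever torque 0.25 Mz 0.284
```

>>> carry_out(rows=[{"jaw":0.02,"delta_pos":[0.0001,-0.0039,0],"yaw":-1.5},{"jaw":0.02,"delta_pos":[0,0,0],"yaw":0}])

```text
time: 13.9
ee_pos: [0.5778, 0.0272, 0.2437]
eef_rot: [0.703, 0.711, 0.0, -0.0]
ft_force: [2.3, 3.4, -1.4]
width: 0.0276
```

```bash

python3 - <<'E'
from h import *
s=r.read_state();g=s["ee_pos"];lev(np.arctan2(g[1]-PIV[1],g[0]-PIV[0]))
E
```

```text
t 13.9 tcp [0.5778 0.0272 0.2437] grasp [0.5778 0.0273 0.0802] yhead 0.0102 zaxis [ 0.0002  0.0005 -1.    ] F [ 2.29  3.39 -1.38] M [ 0.505 -0.414  0.156] w 0.0276 q [-0.45  0.39  0.39  1.78 -0.17  1.    0.02]
along 0.1508 lat -0.0 z 0.0802 polar 0.1508 1.5502 barhead 1.581 Fu 3.43 Fn -2.22 Fz -1.38 lever torque 0.18 Mz 0.156
```

>>> carry_out(rows=[{"jaw":0.02,"delta_pos":[0.0002,-0.0039,0],"yaw":-1.5},{"jaw":0.02,"delta_pos":[0,0,0],"yaw":0}])

```text
time: 14.1
ee_pos: [0.5732, 0.027, 0.2432]
eef_rot: [0.694, 0.72, -0.001, -0.001]
ft_force: [-1.1, 1.9, -2.3]
width: 0.0274
```

```bash

python3 - <<'E'
from h import *
s=r.read_state();g=s["ee_pos"];lev(np.arctan2(g[1]-PIV[1],g[0]-PIV[0]))
E
```

```text
t 14.1 tcp [0.5732 0.027  0.2432] grasp [0.5729 0.027  0.0797] yhead 0.0367 zaxis [-0.0019 -0.0001 -1.    ] F [-1.08  1.88 -2.32] M [ 0.28   0.261 -0.142] w 0.0274 q [-0.44  0.38  0.38  1.79 -0.17  1.    0.04]
along 0.1504 lat 0.0003 z 0.0797 polar 0.1504 1.5827 barhead 1.6075 Fu 1.89 Fn 1.06 Fz -2.32 lever torque -0.02 Mz -0.142
```

>>> carry_out(rows=[{"jaw":0.02,"delta_pos":[0.0002,-0.0026,0],"yaw":-1},{"jaw":0.02,"delta_pos":[0,0,0],"yaw":0}])

```text
time: 14.3
ee_pos: [0.5707, 0.0266, 0.2431]
eef_rot: [0.688, 0.726, -0.001, -0.0]
ft_force: [-0.9, -0.6, -3.4]
width: 0.0278
```

```bash

python3 - <<'E'
from h import *
s=r.read_state();g=s["ee_pos"];lev(np.arctan2(g[1]-PIV[1],g[0]-PIV[0]))
E
```

```text
t 14.3 tcp [0.5707 0.0266 0.2431] grasp [0.5705 0.0265 0.0796] yhead 0.0538 zaxis [-0.0015 -0.0006 -1.    ] F [-0.94 -0.55 -3.42] M [-0.159  0.201 -0.119] w 0.0278 q [-0.44  0.37  0.38  1.8  -0.16  1.    0.05]
along 0.15 lat 0.0002 z 0.0796 polar 0.15 1.5991 barhead 1.6246 Fu -0.53 Fn 0.96 Fz -3.42 lever torque -0.02 Mz -0.119
```

>>> carry_out(rows=[{"jaw":0.02,"delta_pos":[0.0002,-0.0026,-0.0005],"yaw":-1},{"jaw":0.02,"delta_pos":[0,0,0],"yaw":0}])

```text
time: 14.5
ee_pos: [0.5684, 0.0269, 0.244]
eef_rot: [0.681, 0.732, -0.0, -0.0]
ft_force: [0.2, -0.5, -3.5]
width: 0.0274
```

```bash

python3 - <<'E'
from h import *
s=r.read_state();g=s["ee_pos"];lev(np.arctan2(g[1]-PIV[1],g[0]-PIV[0]))
E
```

```text
t 14.5 tcp [0.5684 0.0269 0.244 ] grasp [0.5683 0.0269 0.0805] yhead 0.0719 zaxis [-0.0003 -0.0002 -1.    ] F [ 0.17 -0.47 -3.51] M [-0.163  0.009  0.   ] w 0.0274 q [-0.44  0.37  0.38  1.81 -0.16  1.    0.07]
along 0.1504 lat 0.0001 z 0.0805 polar 0.1504 1.6131 barhead 1.6427 Fu -0.48 Fn -0.15 Fz -3.51 lever torque 0.02 Mz 0.0
```

>>> carry_out(rows=[{"jaw":0.02,"delta_pos":[0.0002,-0.0026,-0.0005],"yaw":-1},{"jaw":0.02,"delta_pos":[0,0,0],"yaw":0}])

```text
time: 14.7
ee_pos: [0.5659, 0.0272, 0.2446]
eef_rot: [0.675, 0.738, -0.0, -0.0]
ft_force: [0.4, -0.7, -4.1]
width: 0.0274
```

```bash

python3 - <<'E'
from h import *
s=r.read_state();g=s["ee_pos"];lev(np.arctan2(g[1]-PIV[1],g[0]-PIV[0]))
d=cam("top"); crop(d,330,140,100,75,8,"pics/t9.png")
d=cam("scene"); crop(d,240,160,100,75,8,"pics/s9.png")
E
```

```text
t 14.7 tcp [0.5659 0.0272 0.2446] grasp [0.5659 0.0272 0.0811] yhead 0.0898 zaxis [-0.  0. -1.] F [ 0.35 -0.72 -4.09] M [-0.092  0.016 -0.083] w 0.0274 q [-0.44  0.36  0.37  1.81 -0.15  1.    0.08]
along 0.1509 lat 0.0 z 0.0811 polar 0.1509 1.6295 barhead 1.6606 Fu -0.74 Fn -0.31 Fz -4.09 lever torque 0.13 Mz -0.083
```

View pics/t9.png

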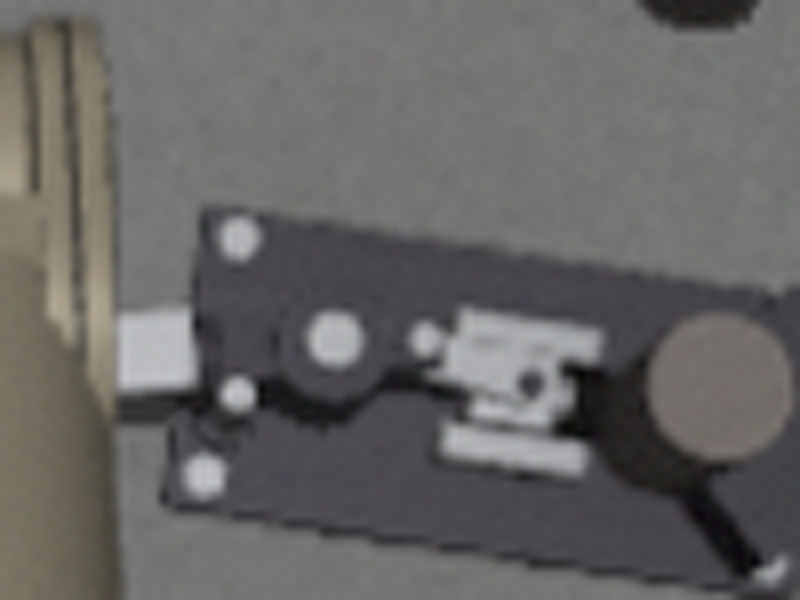

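View pics/s9.png

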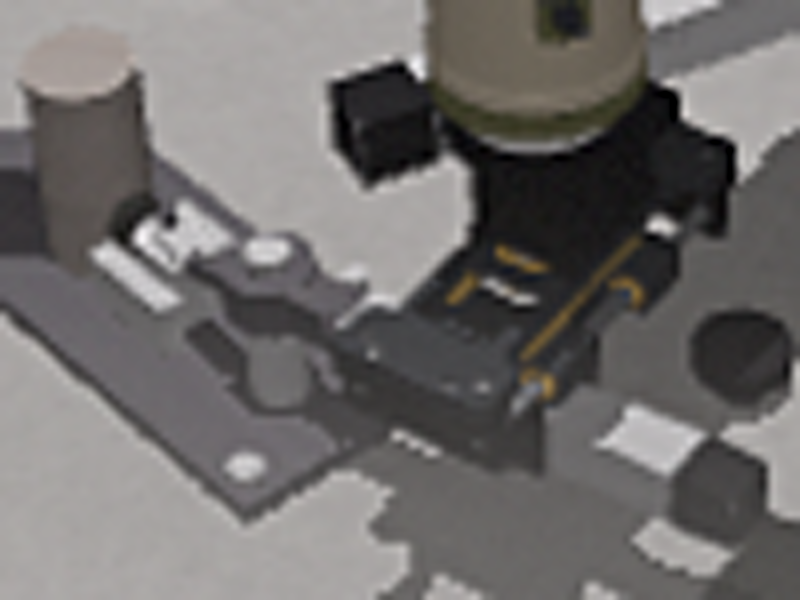

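>>> carry_out(rows=[{"jaw":0.02,"delta_pos":[0,-0.002,0],"yaw":-0.5},{"jaw":0.02,"delta_pos":[0,0,0],"yaw":0}])

```text
time: 15.0
ee_pos: [0.5639, 0.0271, 0.2445]
eef_rot: [0.672, 0.741, -0.0, -0.0]
ft_force: [-0.1, -0.8, -4.1]
width: 0.0277
```

```bash

python3 - <<'E'
from h import *
s=r.read_state();g=s["ee_pos"];lev(np.arctan2(g[1]-PIV[1],g[0]-PIV[0]))
E
```

```text
t 15.0 tcp [0.5639 0.0271 0.2445] grasp [0.5638 0.0271 0.081 ] yhead 0.0981 zaxis [-0.0002  0.0001 -1.    ] F [-0.05 -0.83 -4.05] M [-0.031 -0.021  0.006] w 0.0277 q [-0.44  0.36  0.37  1.82 -0.15  0.99  0.09]
along 0.1509 lat 0.0 z 0.081 polar 0.1509 1.6429 barhead 1.6689 Fu -0.83 Fn 0.11 Fz -4.05 lever torque -0.02 Mz 0.006
```

>>> carry_out(rows=[{"jaw":0.02,"delta_pos":[0,-0.0015,0],"yaw":-0.3},{"jaw":0.02,"delta_pos":[0,0,0],"yaw":0}])

```text
time: 15.2
ee_pos: [0.5624, 0.027, 0.2445]
eef_rot: [0.67, 0.743, -0.0, -0.0]
ft_force: [-0.1, -1.1, -3.6]
width: 0.0277
```

```bash

python3 - <<'E'
from h import *
s=r.read_state();g=s["ee_pos"];lev(np.arctan2(g[1]-PIV[1],g[0]-PIV[0]))
E
```

```text
t 15.2 tcp [0.5624 0.027  0.2445] grasp [0.5624 0.027  0.081 ] yhead 0.1031 zaxis [-0.0001  0.0001 -1.    ] F [-0.14 -1.09 -3.58] M [-0.071  0.055  0.061] w 0.0277 q [-0.44  0.35  0.37  1.82 -0.15  0.99  0.09]
along 0.1509 lat 0.0 z 0.081 polar 0.1509 1.6524 barhead 1.6739 Fu -1.07 Fn 0.23 Fz -3.58 lever torque -0.09 Mz 0.061
```

>>> carry_out(rows=[{"jaw":0.02,"delta_pos":[0,-0.0015,0],"yaw":-0.5},{"jaw":0.02,"delta_pos":[0,0,0],"yaw":0}])

```text
time: 15.4
ee_pos: [0.5611, 0.0268, 0.2446]
eef_rot: [0.666, 0.746, 0.0, 0.0]
ft_force: [0.7, 0.4, -3.2]
width: 0.0279
```

```bash

python3 - <<'E'
from h import *
s=r.read_state();g=s["ee_pos"];lev(np.arctan2(g[1]-PIV[1],g[0]-PIV[0]))
E
```

```text
t 15.4 tcp [0.5611 0.0268 0.2446] grasp [0.5612 0.0269 0.0811] yhead 0.1122 zaxis [ 0.0006  0.0001 -1.    ] F [ 0.65  0.44 -3.19] M [-0.052 -0.203  0.037] w 0.0279 q [-0.44  0.35  0.37  1.83 -0.15  0.99  0.1 ]
along 0.1509 lat -0.0001 z 0.0811 polar 0.1509 1.6603 barhead 1.683 Fu 0.38 Fn -0.69 Fz -3.19 lever torque 0.07 Mz 0.037
```

>>> carry_out(rows=[{"jaw":0.02,"delta_pos":[0,-0.001,0],"yaw":-0.5},{"jaw":0.02,"delta_pos":[0,0,0],"yaw":0}])

```text
time: 15.6
ee_pos: [0.5603, 0.0267, 0.2447]
eef_rot: [0.663, 0.749, 0.0, 0.0]
ft_force: [2.6, -0.0, -4.6]
width: 0.0277
```

```bash

python3 - <<'E'
from h import *
s=r.read_state();g=s["ee_pos"];lev(np.arctan2(g[1]-PIV[1],g[0]-PIV[0]))
E
```

```text
t 15.6 tcp [0.5603 0.0267 0.2447] grasp [0.5604 0.0267 0.0812] yhead 0.1209 zaxis [ 0.0009  0.0001 -1.    ] F [ 2.6  -0.01 -4.56] M [-0.121 -0.565  0.131] w 0.0277 q [-0.44  0.35  0.37  1.83 -0.15  0.99  0.11]
along 0.1508 lat -0.0001 z 0.0812 polar 0.1508 1.6658 barhead 1.6917 Fu -0.26 Fn -2.58 Fz -4.56 lever torque 0.26 Mz 0.131
```

>>> carry_out(rows=[{"jaw":0.02,"delta_pos":[0,-0.0012,0],"yaw":-0.5},{"jaw":0.02,"delta_pos":[0,0,0],"yaw":0}])

```text
time: 15.8
ee_pos: [0.5592, 0.0265, 0.2448]
eef_rot: [0.66, 0.751, 0.0, 0.001]
ft_force: [5.0, -0.8, -5.5]
width: 0.0278
```

```bash

python3 - <<'E'
from h import *
s=r.read_state();g=s["ee_pos"];lev(np.arctan2(g[1]-PIV[1],g[0]-PIV[0]))
E
```

```text
t 15.8 tcp [0.5592 0.0265 0.2448] grasp [0.5594 0.0265 0.0813] yhead 0.1297 zaxis [ 0.0014  0.     -1.    ] F [ 5.02 -0.81 -5.47] M [-0.103 -1.078  0.247] w 0.0278 q [-0.44  0.35  0.37  1.83 -0.15  0.99  0.12]
along 0.1507 lat -0.0002 z 0.0813 polar 0.1507 1.6724 barhead 1.7004 Fu -1.32 Fn -4.91 Fz -5.47 lever torque 0.49 Mz 0.247
```

>>> carry_out(rows=[{"jaw":0.02,"delta_pos":[0,-0.001,0],"yaw":-0.5},{"jaw":0.02,"delta_pos":[0,0,0],"yaw":0}])

```text
time: 16.0
ee_pos: [0.5584, 0.0265, 0.2449]
eef_rot: [0.657, 0.754, 0.001, 0.001]
ft_force: [5.8, -1.2, -4.2]
width: 0.0273
```

```bash

python3 - <<'E'
from h import *
s=r.read_state();g=s["ee_pos"];lev(np.arctan2(g[1]-PIV[1],g[0]-PIV[0]))
E
```

```text
t 16.0 tcp [0.5584 0.0265 0.2449] grasp [0.5587 0.0265 0.0814] yhead 0.1383 zaxis [ 0.0019  0.0002 -1.    ] F [ 5.77 -1.2  -4.19] M [-0.072 -1.246  0.302] w 0.0273 q [-0.44  0.34  0.37  1.83 -0.15  0.99  0.13]
along 0.1508 lat -0.0003 z 0.0814 polar 0.1508 1.6774 barhead 1.7091 Fu -1.82 Fn -5.6 Fz -4.19 lever torque 0.54 Mz 0.302
```

>>> carry_out(rows=[{"jaw":0.02,"delta_pos":[0,-0.0013,0],"yaw":-0.8},{"jaw":0.02,"delta_pos":[0,0,0],"yaw":0}])

```text
time: 16.2
ee_pos: [0.5572, 0.0264, 0.245]
eef_rot: [0.651, 0.759, 0.001, 0.001]
ft_force: [6.0, 0.1, -4.2]
width: 0.0276
```

```bash

python3 - <<'E'
from h import *
s=r.read_state();g=s["ee_pos"];lev(np.arctan2(g[1]-PIV[1],g[0]-PIV[0]))
E
```

```text
t 16.2 tcp [0.5572 0.0264 0.245 ] grasp [0.5575 0.0265 0.0815] yhead 0.1526 zaxis [ 0.0023  0.0003 -1.    ] F [ 6.    0.13 -4.18] M [ 0.023 -1.297  0.361] w 0.0276 q [-0.44  0.34  0.36  1.84 -0.14  0.99  0.14]
along 0.1509 lat -0.0004 z 0.0815 polar 0.1509 1.6847 barhead 1.7234 Fu -0.56 Fn -5.97 Fz -4.18 lever torque 0.54 Mz 0.361
```

>>> carry_out(rows=[{"jaw":0.02,"delta_pos":[0,-0.0013,0],"yaw":-0.8},{"jaw":0.02,"delta_pos":[0,0,0],"yaw":0}])

```text
time: 16.4
ee_pos: [0.556, 0.0263, 0.2451]
eef_rot: [0.646, 0.764, 0.001, 0.001]
ft_force: [7.5, -0.1, -4.5]
width: 0.0278
```

```bash

python3 - <<'E'
from h import *
s=r.read_state();g=s["ee_pos"];lev(np.arctan2(g[1]-PIV[1],g[0]-PIV[0]))
c=cam("top"); crop(c,330,140,100,75,8,"pics/t10.png")
E
```

```text
t 16.4 tcp [0.556  0.0263 0.2451] grasp [0.5565 0.0264 0.0816] yhead 0.1667 zaxis [ 0.0027  0.0005 -1.    ] F [ 7.45 -0.08 -4.5 ] M [ 0.154 -1.45   0.38 ] w 0.0278 q [-0.44  0.34  0.36  1.84 -0.14  0.99  0.15]
along 0.1509 lat -0.0005 z 0.0816 polar 0.1509 1.6919 barhead 1.7375 Fu -1.0 Fn -7.39 Fz -4.5 lever torque 0.73 Mz 0.38
```

View pics/t10.png

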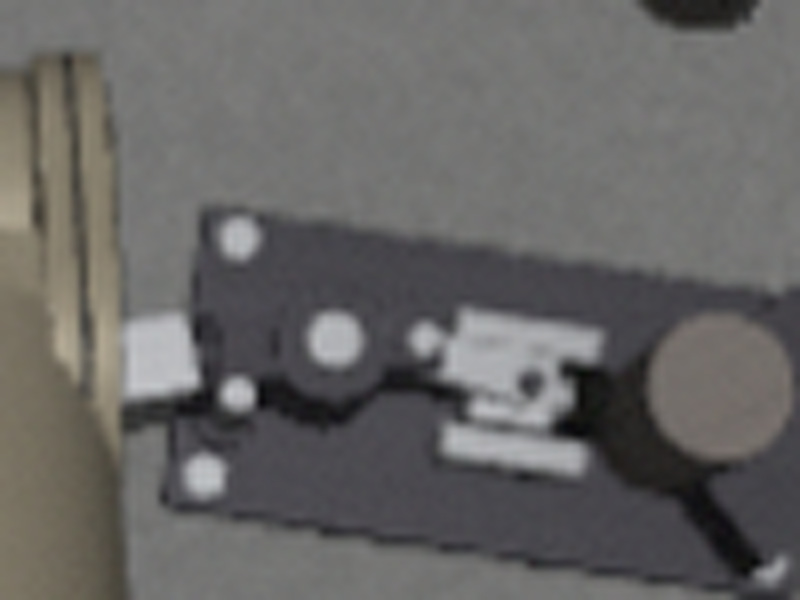

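>>> carry_out(rows=[{"jaw":0.02,"delta_pos":[0,-0.0012,0],"yaw":-0.5},{"jaw":0.02,"delta_pos":[0,0,0],"yaw":0}])

```text
time: 16.65
ee_pos: [0.5551, 0.0263, 0.2453]
eef_rot: [0.642, 0.766, 0.001, 0.001]
ft_force: [8.7, 0.8, -5.8]
width: 0.0271
```

```bash

python3 - <<'E'
from h import *
s=r.read_state();g=s["ee_pos"];lev(np.arctan2(g[1]-PIV[1],g[0]-PIV[0]))
E
```

```text
t 16.65 tcp [0.5551 0.0263 0.2453] grasp [0.5557 0.0264 0.0818] yhead 0.1755 zaxis [ 0.0036  0.0006 -1.    ] F [ 8.66  0.79 -5.83] M [ 0.251 -1.715  0.399] w 0.0271 q [-0.44  0.34  0.36  1.84 -0.14  0.98  0.16]
along 0.151 lat -0.0006 z 0.0818 polar 0.151 1.6972 barhead 1.7463 Fu -0.34 Fn -8.69 Fz -5.83 lever torque 0.91 Mz 0.399
```

>>> carry_out(rows=[{"jaw":0.02,"delta_pos":[0,-0.0012,0],"yaw":-0.5},{"jaw":0.02,"delta_pos":[0,0,0],"yaw":0}])

```text
time: 16.85
ee_pos: [0.5541, 0.0262, 0.2454]
eef_rot: [0.639, 0.769, 0.002, 0.001]
ft_force: [9.1, 1.7, -5.5]
width: 0.0278
```

```bash

python3 - <<'E'
from h import *
s=r.read_state();g=s["ee_pos"];lev(np.arctan2(g[1]-PIV[1],g[0]-PIV[0]))
E
```

```text
t 16.85 tcp [0.5541 0.0262 0.2454] grasp [0.5548 0.0263 0.0819] yhead 0.1844 zaxis [ 0.0044  0.0008 -1.    ] F [ 9.11  1.68 -5.54] M [ 0.301 -2.046  0.508] w 0.0278 q [-0.44  0.33  0.36  1.85 -0.14  0.98  0.17]
along 0.151 lat -0.0007 z 0.0819 polar 0.151 1.7028 barhead 1.7552 Fu 0.42 Fn -9.26 Fz -5.54 lever torque 0.89 Mz 0.508
```

>>> carry_out(rows=[{"jaw":0.02,"delta_pos":[0,0,0],"yaw":-1.5},{"jaw":0.02,"delta_pos":[0,0,0],"yaw":0}])

```text
time: 17.05
ee_pos: [0.5532, 0.0262, 0.2449]
eef_rot: [0.629, 0.778, 0.001, 0.0]
ft_force: [3.3, 2.4, -2.9]
width: 0.0277
```

```bash

python3 - <<'E'
from h import *
s=r.read_state();g=s["ee_pos"];lev(np.arctan2(g[1]-PIV[1],g[0]-PIV[0]))
E
```

```text
t 17.05 tcp [0.5532 0.0262 0.2449] grasp [0.5534 0.0263 0.0814] yhead 0.2107 zaxis [ 0.001   0.0007 -1.    ] F [ 3.34  2.43 -2.89] M [ 0.326 -0.875  0.231] w 0.0277 q [-0.43  0.33  0.36  1.85 -0.14  0.99  0.19]
along 0.1512 lat -0.0002 z 0.0814 polar 0.1512 1.7122 barhead 1.7815 Fu 1.93 Fn -3.65 Fz -2.89 lever torque 0.32 Mz 0.231
```

>>> carry_out(rows=[{"jaw":0.02,"delta_pos":[0,-0.0008,0],"yaw":-1},{"jaw":0.02,"delta_pos":[0,0,0],"yaw":0}])

```text
time: 17.25
ee_pos: [0.5522, 0.0259, 0.2447]
eef_rot: [0.622, 0.783, 0.0, -0.0]
ft_force: [4.0, 3.7, -2.9]
width: 0.0276
```

```bash

python3 - <<'E'
from h import *
s=r.read_state();g=s["ee_pos"];lev(np.arctan2(g[1]-PIV[1],g[0]-PIV[0]))
E
```

```text
t 17.25 tcp [0.5522 0.0259 0.2447] grasp [0.5523 0.026  0.0812] yhead 0.2278 zaxis [ 0.0004  0.0007 -1.    ] F [ 4.02  3.68 -2.88] M [ 0.479 -0.795  0.211] w 0.0276 q [-0.43  0.33  0.35  1.85 -0.14  0.99  0.21]
along 0.1511 lat -0.0001 z 0.0812 polar 0.1511 1.7197 barhead 1.7986 Fu 3.04 Fn -4.52 Fz -2.88 lever torque 0.47 Mz 0.211
```

>>> carry_out(rows=[{"jaw":0.02,"delta_pos":[0.0002,-0.0012,0],"yaw":-0.4},{"jaw":0.02,"delta_pos":[0,0,0],"yaw":0}])

```text
time: 17.45
ee_pos: [0.5513, 0.0258, 0.2448]
eef_rot: [0.62, 0.785, 0.001, 0.0]
ft_force: [5.9, 3.7, -4.0]
width: 0.0277
```

```bash

python3 - <<'E'
from h import *
s=r.read_state();g=s["ee_pos"];lev(np.arctan2(g[1]-PIV[1],g[0]-PIV[0]))
E
```

```text
t 17.45 tcp [0.5513 0.0258 0.2448] grasp [0.5516 0.0259 0.0813] yhead 0.2343 zaxis [ 0.0017  0.0007 -1.    ] F [ 5.88  3.74 -4.  ] M [ 0.488 -1.377  0.312] w 0.0277 q [-0.43  0.33  0.35  1.85 -0.13  0.98  0.21]
along 0.1511 lat -0.0003 z 0.0813 polar 0.1511 1.7241 barhead 1.8051 Fu 2.79 Fn -6.39 Fz -4.0 lever torque 0.65 Mz 0.312
```

>>> carry_out(rows=[{"jaw":0.02,"delta_pos":[0.0002,-0.0012,0],"yaw":-0.4},{"jaw":0.02,"delta_pos":[0,0,0],"yaw":0}])

```text
time: 17.65
ee_pos: [0.5505, 0.0257, 0.245]
eef_rot: [0.617, 0.787, 0.001, 0.001]
ft_force: [7.8, 3.3, -4.4]
width: 0.0279
```

```bash

python3 - <<'E'
from h import *
s=r.read_state();g=s["ee_pos"];lev(np.arctan2(g[1]-PIV[1],g[0]-PIV[0]))
E
```

```text
t 17.65 tcp [0.5505 0.0257 0.245 ] grasp [0.551  0.0258 0.0815] yhead 0.2414 zaxis [ 0.003   0.0006 -1.    ] F [ 7.79  3.34 -4.44] M [ 0.587 -1.772  0.37 ] w 0.0279 q [-0.43  0.33  0.35  1.85 -0.13  0.98  0.22]
along 0.1511 lat -0.0005 z 0.0815 polar 0.1511 1.7286 barhead 1.8122 Fu 2.05 Fn -8.23 Fz -4.44 lever torque 0.87 Mz 0.37
```

>>> carry_out(rows=[{"jaw":0.02,"delta_pos":[0.0002,-0.0012,0],"yaw":-0.2},{"jaw":0.02,"delta_pos":[0,0,0],"yaw":0}])

```text
time: 17.85
ee_pos: [0.5497, 0.0257, 0.2452]
eef_rot: [0.615, 0.788, 0.002, 0.002]
ft_force: [10.4, 1.7, -5.2]
width: 0.0276
```

```bash

python3 - <<'E'
from h import *
s=r.read_state();g=s["ee_pos"];lev(np.arctan2(g[1]-PIV[1],g[0]-PIV[0]))
E
```

```text
t 17.85 tcp [0.5497 0.0257 0.2452] grasp [0.5504 0.0258 0.0817] yhead 0.2449 zaxis [ 0.0044  0.0006 -1.    ] F [10.39  1.73 -5.2 ] M [ 0.692 -2.336  0.504] w 0.0276 q [-0.43  0.32  0.35  1.86 -0.13  0.98  0.22]
along 0.1511 lat -0.0007 z 0.0817 polar 0.1511 1.7324 barhead 1.8157 Fu -0.01 Fn -10.53 Fz -5.2 lever torque 1.09 Mz 0.504
```

>>> carry_out(rows=[{"jaw":0.02,"delta_pos":[0.0002,-0.0008,0],"yaw":-0.2},{"jaw":0.02,"delta_pos":[0,0,0],"yaw":0}])

```text
time: 18.05
ee_pos: [0.5491, 0.0256, 0.2453]
eef_rot: [0.614, 0.789, 0.002, 0.002]
ft_force: [13.1, 2.1, -7.1]
width: 0.0277
```

```bash

python3 - <<'E'
from h import *
s=r.read_state();g=s["ee_pos"];lev(np.arctan2(g[1]-PIV[1],g[0]-PIV[0]))
E
```

```text
t 18.05 tcp [0.5491 0.0256 0.2453] grasp [0.55   0.0257 0.0818] yhead 0.2485 zaxis [ 0.0054  0.0005 -1.    ] F [13.11  2.13 -7.07] M [ 0.724 -2.777  0.558] w 0.0277 q [-0.43  0.32  0.35  1.86 -0.13  0.98  0.22]
along 0.1511 lat -0.0009 z 0.0818 polar 0.1511 1.7348 barhead 1.8193 Fu -0.11 Fn -13.28 Fz -7.07 lever torque 1.45 Mz 0.558
```

>>> carry_out(rows=[{"jaw":0.02,"delta_pos":[0,0,0],"yaw":0},{"jaw":0.02,"delta_pos":[0,0,0],"yaw":0}])

```text
time: 18.25
ee_pos: [0.5491, 0.0256, 0.2453]
eef_rot: [0.614, 0.789, 0.002, 0.002]
ft_force: [13.4, 3.2, -6.6]
width: 0.0277
```

```bash

python3 - <<'E'
from h import *
for i in range(3):
    s=r.read_state();g=s["ee_pos"];lev(np.arctan2(g[1]-PIV[1],g[0]-PIV[0]));c=cam("top")
crop(c,330,140,100,75,8,"pics/t11.png")
E
```

```text
t 18.25 tcp [0.5491 0.0256 0.2453] grasp [0.55   0.0257 0.0818] yhead 0.2484 zaxis [ 0.0052  0.0005 -1.    ] F [13.39  3.15 -6.62] M [ 0.648 -2.781  0.558] w 0.0277 q [-0.43  0.32  0.35  1.86 -0.13  0.98  0.22]
along 0.1511 lat -0.0009 z 0.0818 polar 0.1511 1.7351 barhead 1.8192 Fu 0.84 Fn -13.73 Fz -6.62 lever torque 1.52 Mz 0.558
t 18.3 tcp [0.5491 0.0256 0.2453] grasp [0.55   0.0257 0.0818] yhead 0.2484 zaxis [ 0.0052  0.0005 -1.    ] F [12.76  1.78 -6.92] M [ 0.68  -2.804  0.598] w 0.0279 q [-0.43  0.32  0.35  1.86 -0.13  0.98  0.22]
along 0.1511 lat -0.0009 z 0.0818 polar 0.1511 1.735 barhead 1.8192 Fu -0.4 Fn -12.88 Fz -6.92 lever torque 1.35 Mz 0.598
t 18.35 tcp [0.5492 0.0256 0.2453] grasp [0.55   0.0257 0.0818] yhead 0.2484 zaxis [ 0.0052  0.0005 -1.    ] F [13.    2.64 -6.81] M [ 0.659 -2.76   0.604] w 0.0273 q [-0.43  0.32  0.35  1.86 -0.13  0.98  0.22]
along 0.1511 lat -0.0009 z 0.0818 polar 0.1511 1.7349 barhead 1.8192 Fu 0.41 Fn -13.26 Fz -6.81 lever torque 1.4 Mz 0.604
```

View pics/t11.png

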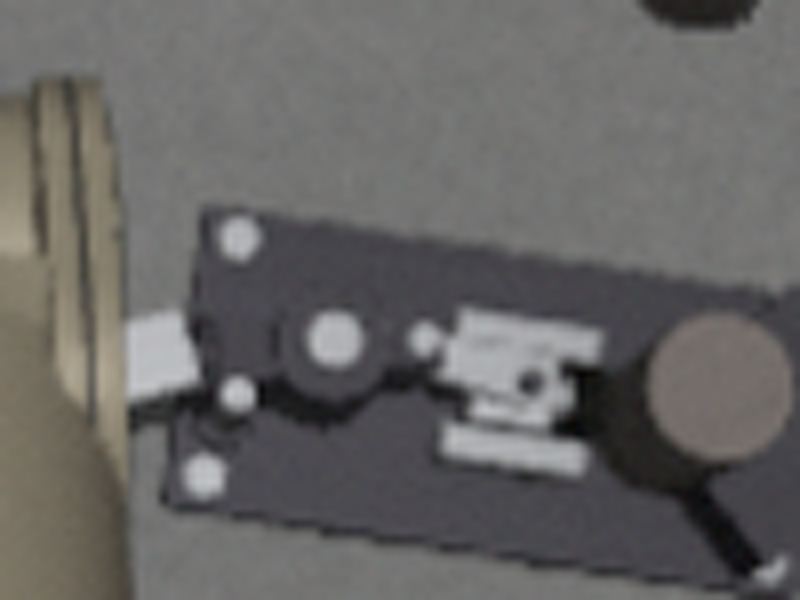

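>>> carry_out(rows=[{"jaw":0.02,"delta_pos":[0.0001,-0.0006,0],"yaw":-0.1},{"jaw":0.02,"delta_pos":[0,0,0],"yaw":0},{"jaw":0.02,"delta_pos":[0,0,0],"yaw":0}])

```text
time: 18.7
ee_pos: [0.5487, 0.0256, 0.2454]
eef_rot: [0.613, 0.79, 0.002, 0.002]
ft_force: [14.3, 2.5, -7.7]
width: 0.0276
```

```bash

python3 - <<'E'
from h import *
for i in range(2):
    s=r.read_state();g=s["ee_pos"];lev(np.arctan2(g[1]-PIV[1],g[0]-PIV[0]));c=cam("top")
E
```

```text
t 18.7 tcp [0.5487 0.0256 0.2454] grasp [0.5497 0.0256 0.0819] yhead 0.2502 zaxis [ 0.0059  0.0004 -1.    ] F [14.3  2.5 -7.7] M [ 0.673 -3.05   0.62 ] w 0.0276 q [-0.43  0.32  0.35  1.86 -0.13  0.98  0.23]
along 0.1511 lat -0.001 z 0.0819 polar 0.1511 1.737 barhead 1.821 Fu 0.01 Fn -14.51 Fz -7.7 lever torque 1.57 Mz 0.62
t 18.75 tcp [0.5488 0.0255 0.2454] grasp [0.5498 0.0256 0.0819] yhead 0.2501 zaxis [ 0.006   0.0005 -1.    ] F [14.46  3.01 -7.98] M [ 0.634 -3.062  0.618] w 0.0272 q [-0.43  0.32  0.35  1.86 -0.13  0.98  0.23]
along 0.1511 lat -0.001 z 0.0819 polar 0.1511 1.7367 barhead 1.8209 Fu 0.48 Fn -14.76 Fz -7.98 lever torque 1.61 Mz 0.618
```

>>> carry_out(rows=[{"jaw":0.02,"delta_pos":[0,0.002,0],"yaw":0.5},{"jaw":0.02,"delta_pos":[0,0.002,0],"yaw":1},{"jaw":0.02,"delta_pos":[0,0.0028,0],"yaw":2},{"jaw":0.02,"delta_pos":[0,0.0028,0],"yaw":2},{"jaw":0.02,"delta_pos":[0,0,0],"yaw":0}])

```text
time: 19.3
ee_pos: [0.5568, 0.0277, 0.2447]
eef_rot: [0.651, 0.759, 0.0, 0.0]
ft_force: [5.5, 3.1, -2.3]
width: 0.0277
```

```bash

python3 - <<'E'
from h import *
lev(1.63)
E
```

```text
t 19.3 tcp [0.5568 0.0277 0.2447] grasp [0.557  0.0278 0.0812] yhead 0.1527 zaxis [ 0.0007  0.0003 -1.    ] F [ 5.51  3.05 -2.3 ] M [ 0.447 -0.977  0.393] w 0.0277 q [-0.44  0.34  0.36  1.84 -0.14  0.99  0.14]
along 0.152 lat 0.0088 z 0.0812 polar 0.1522 1.6876 barhead 1.7235 Fu 2.72 Fn -5.68 Fz -2.3 lever torque 0.49 Mz 0.393
```

>>> carry_out(rows=[{"jaw":0.02,"delta_pos":[0,0.0025,0],"yaw":1.3},{"jaw":0.02,"delta_pos":[0,0.0025,0],"yaw":1.3},{"jaw":0.02,"delta_pos":[0,0.002,0],"yaw":1.3},{"jaw":0.02,"delta_pos":[0,0,0],"yaw":0}])

```text
time: 19.7
ee_pos: [0.5632, 0.0278, 0.2441]
eef_rot: [0.677, 0.736, -0.001, -0.0]
ft_force: [0.8, -0.3, -3.0]
width: 0.0273
```

```bash

python3 - <<'E'
from h import *
lev(1.63)
c=cam("top"); crop(c,330,140,100,75,8,"pics/t12.png")
E
```

```text
t 19.7 tcp [0.5632 0.0278 0.2441] grasp [0.563  0.0277 0.0806] yhead 0.0834 zaxis [-0.0015 -0.0005 -1.    ] F [ 0.8  -0.28 -3.02] M [-0.117 -0.038 -0.004] w 0.0273 q [-0.45  0.36  0.38  1.82 -0.15  0.99  0.07]
along 0.1516 lat 0.0028 z 0.0806 polar 0.1516 1.6483 barhead 1.6542 Fu -0.33 Fn -0.78 Fz -3.02 lever torque 0.12 Mz -0.004
```

View pics/t12.png

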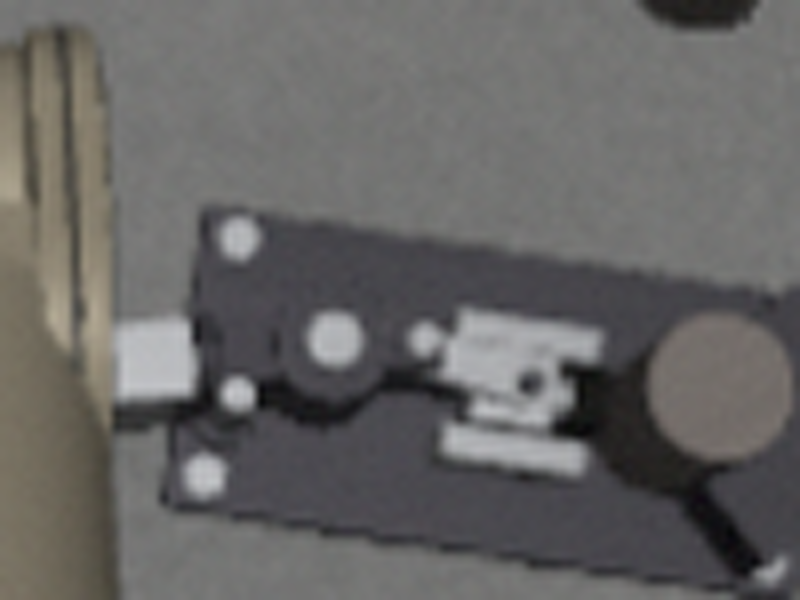

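>>> carry_out(rows=[{"jaw":0.02,"delta_pos":[0.002,0.001,0],"yaw":0.7},{"jaw":0.02,"delta_pos":[0.006,0,0],"yaw":0},{"jaw":0.02,"delta_pos":[0.006,0,0],"yaw":0},{"jaw":0.02,"delta_pos":[0,0,0],"yaw":0}])

```text
time: 20.15
ee_pos: [0.5632, 0.0438, 0.2445]
eef_rot: [0.68, 0.733, 0.0, -0.0]
ft_force: [-0.0, 0.0, -3.3]
width: 0.0275
```

```bash

python3 - <<'E'
from h import *
lev(1.635)
E
```

```text
t 20.15 tcp [0.5632 0.0438 0.2445] grasp [0.5632 0.0439 0.081 ] yhead 0.0752 zaxis [-0.0002  0.0007 -1.    ] F [-0.01  0.04 -3.27] M [-0.06   0.075 -0.008] w 0.0275 q [-0.47  0.36  0.37  1.82 -0.15  0.99  0.04]
along 0.1677 lat 0.0007 z 0.081 polar 0.1677 1.6394 barhead 1.646 Fu 0.04 Fn 0.01 Fz -3.27 lever torque 0.01 Mz -0.008
```

>>> carry_out(rows=[{"jaw":0.02,"delta_pos":[0.008,0,0],"yaw":0},{"jaw":0.02,"delta_pos":[0.01,0,0],"yaw":0},{"jaw":0.02,"delta_pos":[0.01,0,0],"yaw":0},{"jaw":0.02,"delta_pos":[0.01,0,0],"yaw":0},{"jaw":0.02,"delta_pos":[0.01,0,0],"yaw":0},{"jaw":0.02,"delta_pos":[0,0,0],"yaw":0}])

```text
time: 20.75
ee_pos: [0.5596, 0.0924, 0.2445]
eef_rot: [0.68, 0.733, 0.0, -0.0]
ft_force: [-0.4, -0.3, -3.0]
width: 0.0276
```

```bash

python3 - <<'E'
from h import *
import pickle
lev(1.635)
d={n:cam(n) for n in("top","scene")}; pickle.dump(d,open("c2.pkl","wb"))
crop(d["top"],300,140,133,75,6,"pics/t13.png")
crop(d["scene"],225,155,100,75,8,"pics/s13.png")
E
```

```text
t 20.75 tcp [0.5596 0.0924 0.2445] grasp [0.5596 0.0925 0.081 ] yhead 0.0759 zaxis [-0.0001  0.0009 -1.    ] F [-0.41 -0.3  -2.98] M [-0.043  0.11  -0.018] w 0.0276 q [-0.54  0.36  0.35  1.81 -0.15  1.   -0.05]
along 0.2164 lat 0.0012 z 0.081 polar 0.2164 1.6405 barhead 1.6467 Fu -0.27 Fn 0.43 Fz -2.98 lever torque -0.08 Mz -0.018
```

View pics/t13.png

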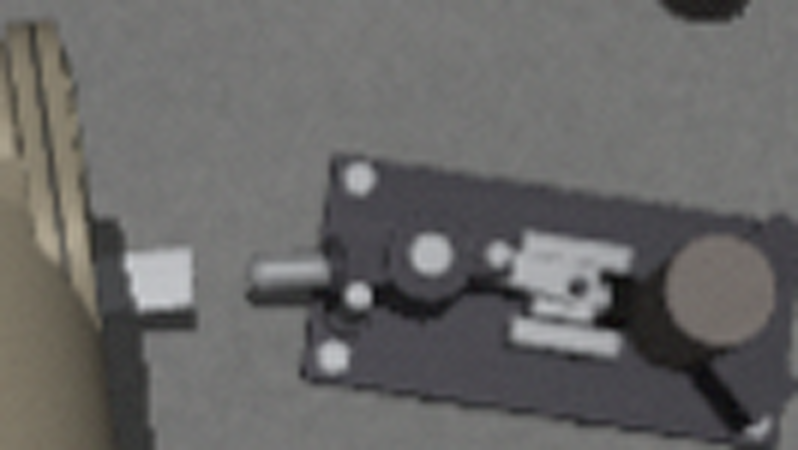

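View pics/s13.png

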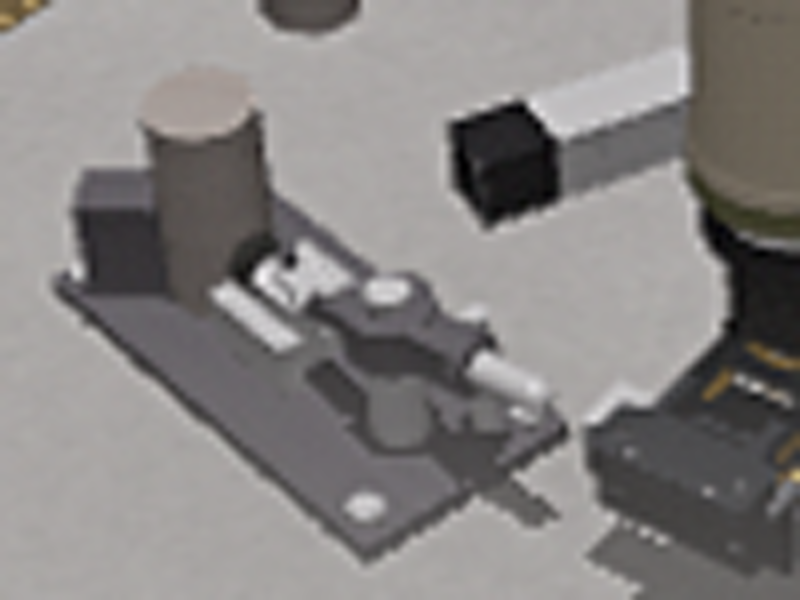

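>>> carry_out(rows=[{"jaw":0.02,"delta_pos":[0.01,0,-0.01],"yaw":0},{"jaw":0.02,"delta_pos":[0.025,-0.002,-0.015],"yaw":0},{"jaw":0.02,"delta_pos":[0.035,-0.002,0],"yaw":0},{"jaw":0.02,"delta_pos":[0.035,-0.003,0],"yaw":0},{"jaw":0.02,"delta_pos":[0.025,-0.003,0],"yaw":0},{"jaw":0.02,"delta_pos":[0.01,0,0],"yaw":-2},{"jaw":0.02,"delta_pos":[0,0,0],"yaw":-2},{"jaw":0.02,"delta_pos":[0,0,0],"yaw":0},{"jaw":0.02,"delta_pos":[0,0,0],"yaw":0}])

```text
time: 21.75
ee_pos: [0.54, 0.2281, 0.2699]
eef_rot: [0.656, 0.755, 0.0, 0.0]
ft_force: [-0.1, -0.6, -3.5]
width: 0.0275
```

```bash

python3 - <<'E'
from h import *
to([.5392,.2311,.0245],1.717-np.pi/2)
c=cam("scene"); crop(c,320,180,100,80,8,"pics/s14.png")
E
```

```text
t 21.75 tcp [0.54   0.2281 0.2699] grasp [0.5401 0.2281 0.1064] yhead 0.1411 zaxis [ 0.0004 -0.0002 -1.    ] F [-0.09 -0.65 -3.5 ] M [-0.105 -0.006  0.018] w 0.0275 q [-0.71  0.36  0.28  1.74 -0.11  1.06 -0.25]
tool delta [ 0.0031 -0.0005  0.0819] yaw deg -0.292687737654385
```

View pics/s14.png

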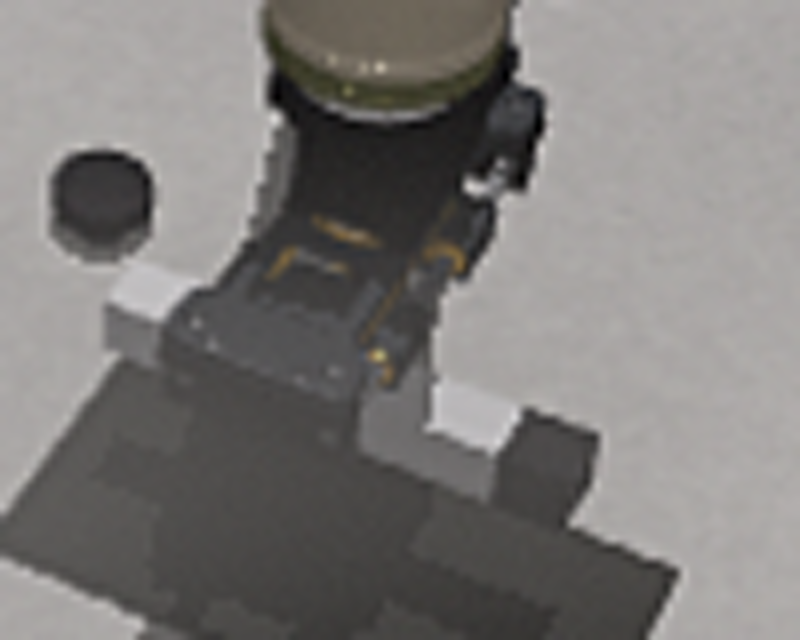

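>>> carry_out(rows=[{"jaw":0.02,"delta_pos":[0.003,-0.0005,0.02],"yaw":-0.3},{"jaw":0.02,"delta_pos":[0,0,0.025],"yaw":0},{"jaw":0.02,"delta_pos":[0,0,0.02],"yaw":0},{"jaw":0.02,"delta_pos":[0,0,0.009],"yaw":0},{"jaw":0.02,"delta_pos":[0,0,0.002],"yaw":0},{"jaw":0.02,"delta_pos":[0,0,0],"yaw":0},{"jaw":0.02,"delta_pos":[0,0,0],"yaw":0}])

```text
time: 22.5
ee_pos: [0.5392, 0.232, 0.1947]
eef_rot: [0.653, 0.757, 0.001, 0.0]
ft_force: [-0.9, 1.0, -2.9]
width: 0.0277
```

```bash

python3 - <<'E'
from h import *
to([.5392,.2311,.0245],1.717-np.pi/2)
E
```

```text
t 22.5 tcp [0.5392 0.232  0.1947] grasp [0.5395 0.2322 0.0312] yhead 0.1479 zaxis [ 0.0016  0.0009 -1.    ] F [-0.86  1.02 -2.91] M [-0.069  0.017  0.04 ] w 0.0277 q [-0.7   0.46  0.26  1.78 -0.15  0.91 -0.23]
tool delta [-0.001  -0.0005  0.0067] yaw deg 0.09541312030435861
```

>>> carry_out(rows=[{"jaw":0.02,"delta_pos":[-0.001,-0.0005,0.002],"yaw":0},{"jaw":0.02,"delta_pos":[0,0,0.0015],"yaw":0},{"jaw":0.02,"delta_pos":[0,0,0.001],"yaw":0},{"jaw":0.02,"delta_pos":[0,0,0],"yaw":0}])

```text
time: 22.9
ee_pos: [0.5383, 0.2309, 0.189]
eef_rot: [0.653, 0.758, -0.0, -0.0]
ft_force: [1.1, 0.6, -4.2]
width: 0.0275
```

>>> carry_out(rows=[{"jaw":0.02,"delta_pos":[0,0,0.001],"yaw":0},{"jaw":0.02,"delta_pos":[0,0,0],"yaw":0}])

```text
time: 23.1
ee_pos: [0.5383, 0.2309, 0.1879]
eef_rot: [0.653, 0.758, -0.0, -0.0]
ft_force: [1.0, 0.7, -3.3]
width: 0.0275
```

>>> carry_out(rows=[{"jaw":0.02,"delta_pos":[0,0,0.001],"yaw":0},{"jaw":0.02,"delta_pos":[0,0,0],"yaw":0}])

```text
time: 23.3
ee_pos: [0.5384, 0.2309, 0.1878]
eef_rot: [0.653, 0.758, 0.0, -0.0]
ft_force: [-3.2, -1.7, 5.7]
width: 0.0275
```

>>> carry_out(rows=[{"jaw":0.02,"delta_pos":[0,0,-0.0006],"yaw":0},{"jaw":0.02,"delta_pos":[0,0,0],"yaw":0},{"jaw":0.032,"delta_pos":[0,0,0],"yaw":0},{"jaw":0.04,"delta_pos":[0,0,0],"yaw":0},{"jaw":0.06,"delta_pos":[0,0,0],"yaw":0},{"jaw":0.07,"delta_pos":[0,0,0],"yaw":0},{"jaw":0.07,"delta_pos":[0,0,0],"yaw":0},{"jaw":0.07,"delta_pos":[0,0,0],"yaw":0},{"jaw":0.07,"delta_pos":[0,0,0],"yaw":0},{"jaw":0.07,"delta_pos":[0,0,0],"yaw":0}])

```text
time: 24.3
ee_pos: [0.5384, 0.2309, 0.1877]
eef_rot: [0.653, 0.758, 0.0, -0.0]
ft_force: [0.5, -0.3, 0.6]
width: 0.0691
```

>>> carry_out(rows=[{"jaw":0.07,"delta_pos":[0,0,-0.01],"yaw":0},{"jaw":0.07,"delta_pos":[0,0,-0.03],"yaw":0},{"jaw":0.07,"delta_pos":[0,0,-0.04],"yaw":0},{"jaw":0.07,"delta_pos":[0,0,-0.04],"yaw":0},{"jaw":0.07,"delta_pos":[0,0,-0.04],"yaw":0},{"jaw":0.07,"delta_pos":[0,0,-0.04],"yaw":0},{"jaw":0.07,"delta_pos":[0,0,-0.03],"yaw":0},{"jaw":0.07,"delta_pos":[0,0,0],"yaw":0}])

```text
time: 25.1
ee_pos: [0.539, 0.2307, 0.4234]
eef_rot: [0.653, 0.757, 0.004, 0.001]
ft_force: [-0.8, 0.4, 0.4]
width: 0.0699
```

```bash

python3 - <<'E'
from h import *
st()
d={n:cam(n) for n in("top","scene")}
crop(d["scene"],190,125,280,200,2.8,"pics/s15.png"); crop(d["top"],150,100,340,230,2.3,"pics/t15.png")
E
```

```text
t 25.1 tcp [0.539  0.2307 0.4234] grasp [0.5401 0.2314 0.2599] yhead 0.1478 zaxis [ 0.007   0.0043 -1.    ] F [-0.76  0.37  0.38] M [-0.061  0.053 -0.013] w 0.0699 q [-0.74  0.23  0.3   1.56 -0.07  1.35 -0.28]
```

View pics/s15.png

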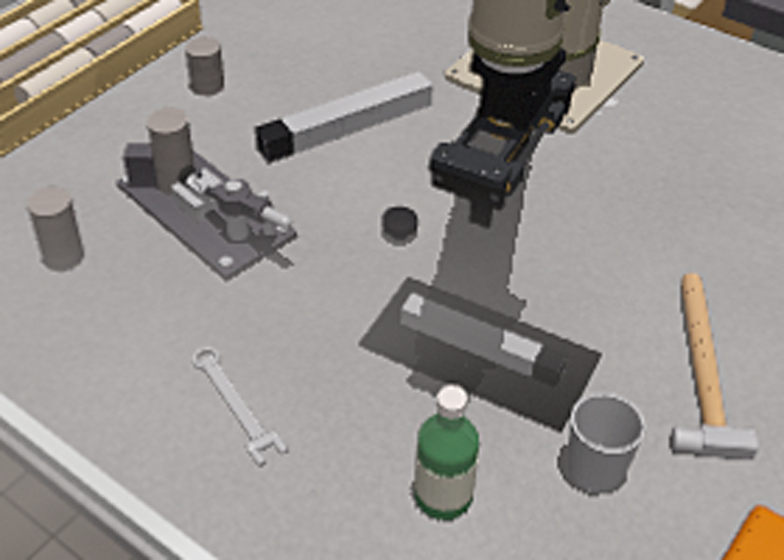

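View pics/t15.png

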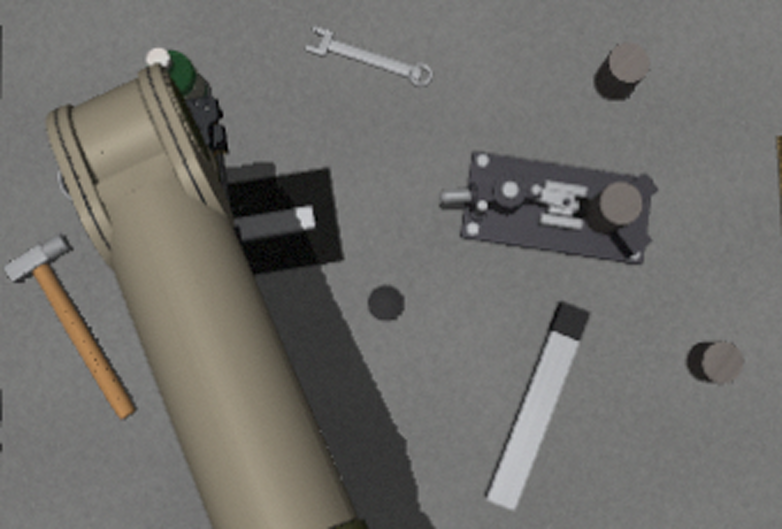

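```bash

python3 - <<'E'
from h import *
c=cam("scene"); x0,y0,w,h,f=310,215,100,75,8
im=cv2.resize(c["img"][y0:y0+h,x0:x0+w],None,fx=f,fy=f,interpolation=cv2.INTER_CUBIC)
a=1.717-np.pi;u=np.array([np.cos(a),np.sin(a),0]);n=np.array([-u[1],u[0],0]);m=np.array([.5392,.2311,0])
def rect(L,W,z,col):
    P=np.array([m+i*L/2*u+j*W/2*n+[0,0,z] for i,j in((1,1),(1,-1),(-1,-1),(-1,1))]); q=(proj(c,P)-[x0,y0]+.5)*f-.5
    cv2.polylines(im,[q.round().astype(np.int32)],True,col,1,cv2.LINE_AA)
rect(.26,.13,.004,(0,255,0));rect(.2,.028,.032,(0,0,255));rect(.2,.028,.004,(0,0,255))
cv2.imwrite("pics/s16.png",im); print(r.read_state()["time"])
E
```

```text
25.25
```

View pics/s16.png

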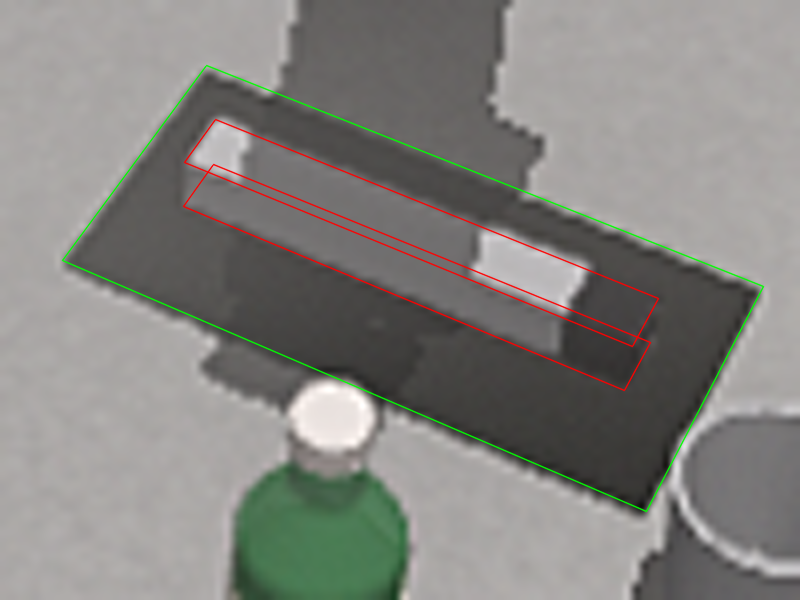

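The bar's outline matches the mat-centre overlay (ends near px (185,160) and (655,300)), and nothing else has moved. I'm handing in.

```bash
python3 -c "
from bench import job
print(job.close_job())"
```

```text
the job is handed in; nothing more can be done
None
```

The job is done and handed in at about 25 s; the hand-in reports no verdict.

- **Fitting the bar:** I gripped the smaller bar at its middle and slid it over the lever's rod. It met the collar with about 6 N.
- **Swinging the lever:** I took the lever past its dead point and pressed it against the stop pin. The torque from the wrist sensor was about 1.6 N m, between the 1.3 that seats it and the 2.5 that is too much. I then eased off and pulled the bar straight off with almost no force.
- **Laying the bar down:** I set the bar on the middle of the mat. The touchdown push was about 9 N, and I backed off before opening the fingers.

**Last checks:**
- The lever rests against the pin with the bar off.
- The bar sits within a few mm of the mat's centre and in line with it.
- The other things look unmoved.
- The gripper is clear and empty, and the wrist force reads about zero.

**Disagreements:**
- The hand twisted the bar back by about 0.6 N m while pressing, because the bar fits loosely on the rod. It took about 14.5 N square to the bar rather than 9 N to reach that torque. The 1.6 N m already allows for this twist.
- My first image estimate of the lever's heading at the stop was 1.62 rad. The bar's angle while pressing gave about 1.64 rad.

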